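# Empty the bead tumbler's barrel

## Task

The five porcelain beads in the bench tumbler are smooth enough: draw the orange barrel out of its leaning drive cup with the beads still in it and tip all of them into the teal wash tub on the right-hand side of the bench, shaking the barrel if any hang back. Then set the empty barrel down, without letting it drop, upright on the middle of the plaster drying block's narrow top, and leave the block and the other pots, jars and tools where they stand.

Things in the scene. Friction and masses are not known exactly. Their poses are not given: they have to be found in the camera images.
- barrel: Orange open round barrel, 90 mm high, wall 3.5, inner floor 22 mm above its underside, about 0.16 kg empty. Outside diameter 50 mm over the lowest 21 mm (foot), 58 mm at 25 mm up, growing to 62 mm at the mouth (thin collar 64 mm). Origin: centre of the foot's underside; z runs along its axis to the mouth. Starts in the tumbler's drive cup, leaning 35 degrees.
- barrel_mouth (a point): Centre of the barrel's mouth, 90 mm above its origin on the axis; same axes as the barrel.
- barrel_mid (a point): Point on the barrel's axis 45 mm above its origin.
- tumbler: Fixed bench tumbler: green base plate 165x118 mm, two green side cheeks (top at 103 mm), a grey motor between them and a black rubber drive cup at its upper end. Origin: centre of the footprint on the bench; -x is its front, the side to which spindle and barrel lean (35 degrees from vertical).
- seat (a point): Centre of the drive cup's inner floor. The cup's bore is 56 mm wide and 19 mm deep, its outside 67 mm; its axis leans 35 degrees from vertical towards the tumbler's -x and it turns freely. The point's axes are the tumbler's (upright).
- wash_tub: Fixed open teal tub to the robot's right (not the one at the back of the bench), 212 (x) x 280 (y) mm over the rim, 90 high, inside of the floor about 150 x 200 mm and 13 mm above the bench. Origin: centre of the underside.
- plaster_block: Loose off-white plaster drying block standing on its long edge, 235 (x) x 66 (y) mm, 98 high, 0.9 kg. Origin: centre of the underside; its top is 98 mm above it.
- bead1: Fired white porcelain bead, round-ended oval, 21 mm thick and 25 mm long, 16 g. Origin: its centre. Starts in the barrel.
- bead2: Fired brown terracotta porcelain bead, round-ended oval, 21 mm thick and 25 mm long, 16 g. Origin: its centre. Starts in the barrel.
- bead3: Fired blue porcelain bead, round-ended oval, 21 mm thick and 25 mm long, 16 g. Origin: its centre. Starts in the barrel.
- bead4: Fired white porcelain bead, round-ended oval, 21 mm thick and 25 mm long, 16 g. Origin: its centre. Starts in the barrel.
- bead5: Fired green porcelain bead, round-ended oval, 21 mm thick and 25 mm long, 16 g. Origin: its centre. Starts in the barrel.
- glaze_jar_red: Bystander: white glaze jar with a red lid, 65 mm across, 91 high. Origin: centre of the underside.
- glaze_jar_blue: Bystander: cream glaze jar with a dark blue-grey lid, 65 mm across, 91 high. Origin: centre of the underside.
- small_cup: Bystander: small unglazed cup, 66 mm across, 52 high. Origin: centre of the underside.
- test_tile_blue: Bystander: L-shaped test tile with a blue upright, 38x40x58 mm. Origin: centre of the underside.
- stamp: Bystander: turned dark wooden stamp, 24 mm across, 62 high. Origin: centre of the underside.

How it is judged:
On the way, in this order (a step that is already met when the one before it is completed fails the run):
1. The barrel is out of the drive cup with all five beads in it (distance between barrel and seat above 0.05 m and distance between each of bead1, bead2, bead3, bead4, bead5 and barrel_mid below 0.055 m), for 0.2 s.
2. All five beads are in the wash tub (x of bead1 in the frame of wash_tub between -0.1 and 0.1 m and y of bead1 in the frame of wash_tub between -0.135 and 0.135 m and z of bead1 in the frame of wash_tub between 0.005 and 0.08 m and x of bead2 in the frame of wash_tub between -0.1 and 0.1 m and y of bead2 in the frame of wash_tub between -0.135 and 0.135 m and z of bead2 in the frame of wash_tub between 0.005 and 0.08 m and x of bead3 in the frame of wash_tub between -0.1 and 0.1 m and y of bead3 in the frame of wash_tub between -0.135 and 0.135 m and z of bead3 in the frame of wash_tub between 0.005 and 0.08 m and x of bead4 in the frame of wash_tub between -0.1 and 0.1 m and y of bead4 in the frame of wash_tub between -0.135 and 0.135 m and z of bead4 in the frame of wash_tub between 0.005 and 0.08 m and x of bead5 in the frame of wash_tub between -0.1 and 0.1 m and y of bead5 in the frame of wash_tub between -0.135 and 0.135 m and z of bead5 in the frame of wash_tub between 0.005 and 0.08 m), for 0.2 s.
At the end, for the whole second after the job is handed in: All five beads lie in the tub; the barrel stands at rest on its foot on the plaster block's top, upright within 0.1 rad, its centre within 18 mm of the middle of the block's 66 mm width and within 85 mm of the middle of its length (all of step 2 and angle between barrel's own z axis and vertical below 0.1 rad and x of barrel in the frame of plaster_block between -0.085 and 0.085 m and y of barrel in the frame of plaster_block between -0.018 and 0.018 m and z of barrel in the frame of plaster_block between 0.094 and 0.103 m and linear speed of barrel below 0.02 m/s); the robot touches nothing.
It fails at once if The barrel is dropped or thrown (moves faster than 0.4 m/s with no finger on it) (contact force between the fingers and barrel below 0.05 N and linear speed of barrel above 0.4 m/s).
It fails at once if The plaster block is shifted by more than 30 mm or tipped (distance of plaster_block from where it was at the start of the episode above 0.03 m or angle between plaster_block's own z axis and vertical above 0.2 rad).
It fails at once if A bystander is shifted by more than 30 mm (distance of any of glaze_jar_red, glaze_jar_blue, small_cup, test_tile_blue, stamp from where it was at the start of the episode above 0.03 m).
It also fails if it takes over 69 s, if anything falls off the work surface, if the arm or the gripper's body presses on something with over 40 N, if the wrist force passes 120 N, or if a joint passes its speed limit or range.

## Robot

A 6-joint arm with a two-finger parallel gripper is mounted at the origin on a cart in front of the work surface, level with it; the furniture and walls round the work are solid. World frame = base frame: x ahead of the robot, y to its left, z up, the work surface at z = 0. Lengths are in m, angles in rad, forces in N, time in s.
With the tool pointing down it reaches from about 0.25 to 0.775 m from the base axis. Payload 8.9 kg.
Tool frame: the origin (TCP) lies between the finger pads; the fingertips stand 17 mm ahead of it and the grasp point (between the pads) lies 2 mm behind it; z points along the fingers, y is the line along which they close (so a half turn about z gives the same grasp; the last joint's range is limited). The gripper opens to 85 mm and grips with 20 to 120 N. Pads are 22 mm wide; open, the fingers measure 114 mm over their backs; the gripper's body (76 mm by 85 mm) begins 54 mm behind the grasp point. The pads swing forward as they close: fully open they stand 13 mm farther back than shut.
Start: joints at [1.102, 0.291, -0.153, 1.127, 0, 1.431], TCP at [0.17, 0.497, 0.248] pointing down, gripper open.
Joint ranges: [-2.52, 2.52], [-0.91, 1.74], [-1.3, 1.37], [-1.96, 2.02], [-1.52, 1.47], [-3.14, 3.14]. Speed limits (rad/s): [2.22, 2.22, 2.79, 3.14, 3.14, 3.14].

## Interface

Orientations are given as a 3x3 rotation matrix whose columns are the frame's x, y, z axes.
In Python, from cell import env, viewer gives the robot as it stands. The module is installed in compiled form; this text tells all that it offers.
- The arm moves only by the tool carry_out, never from a script. Its argument "targets" is one flat list of numbers, 7 for each row, row after row: the opening, from 0 (shut) to 1 (fully open), then the shift along the tool's x, y, z in cm, then the turn, a rotation vector about the tool's x, y, z in rad. A call has 1 to 12 rows; each row shifts and turns the commanded pose from where the row before left it, along the tool's axes as they then stand; what a row does not reach is not made up. A row lasts 1/10 s, in which the tool goes at most 50 mm and 8.59 degrees, less where a joint would pass 70% of its speed; a pose out of reach is approached as far as the arm can. A call with a gripper value outside its range is refused whole. The fingers move at their own pace and stop on an object; "grip_force" is the grip in N (left out, the last holds). Time passes only in rows, so rows that do not move let the fingers close. It gives the time, the measured TCP pose, the force, the opening and the grip force at its end, in the units of the state.
- env.state(): the state, without advancing time (a new reading comes with each control period).
- viewer.get_image(name): name is "scene" or "top"; returns the picture (420x560x3 uint8, blue, green, red); there is no depth.
- viewer.camera_model(name): a dict with "camera_matrix" (3x3 intrinsics, pixels), "rvec" (rotation vector, rad) and "tvec" (3), from world to camera coordinates, as OpenCV has them. Camera axes: x right, y down, z forward; pixel columns grow to the right and rows downward; lengths in m; the calibration is good to about 2 mm. A picture is of the moment at which its call begins. camera_model takes no time and is no camera call.
- env.sign_off(): hands the job in; it is judged then, once.
The state is a dict: "time_s": time; "joints": joint angles; "joint_velocities": joint speeds; "joint_efforts": joint torques, N m; "position": TCP position; "orientation": TCP orientation; "contact_force": force on the tool from outside, world axes, zero at the start; "moment": the same for the moment, N m; "opening": opening from 0.0 (shut) to 1.0 (fully open); "finger_force": force on a finger pad.
Only numpy, scipy, OpenCV 4.12 (cv2) and the standard library are available. Lean on these libraries where they do the work, as an engineer would, in place of code of your own. Each camera call takes 0.05 s, during which the arm holds its last target. There are 200 camera calls.

## Working session

There is one attempt and no reset: what is moved stays moved. The work goes in short steps, Python scripts to look and compute and a tool call to move; the robot and the scene stay as the last step left them, time stands still between calls to the robot, and variables do not carry over. Pictures are saved under pics/ and viewed, at most 10 in all, crops included, and the job is handed in when it is done.

Besides the shell and the picture viewer there is one more tool, called by a JSON object that holds its "method" and its "body". carry_out: Moves the arm, as the interface text tells. Its arguments: {"type":"object","properties":{"targets":{"type":"array"},"grip_force":{"type":"number"}},"required":["targets"]}

```bash
mkdir -p pics
cat > h.py <<'E'
import numpy as np, cv2
from cell import env, viewer
def cam(n):
    m=viewer.camera_model(n); R=cv2.Rodrigues(np.array(m['rvec'],float))[0]
    return np.array(m['camera_matrix'],float),R,np.array(m['tvec'],float).ravel()
def ray(n,u,v):
    K,R,t=cam(n); d=R.T@np.linalg.solve(K,[u,v,1.]); return -R.T@t,d
def atz(n,u,v,z):
    c,d=ray(n,u,v); return c+d*(z-c[2])/d[2]
def proj(n,P):
    K,R,t=cam(n); p=(np.atleast_2d(P)@R.T+t)@K.T; return p[:,:2]/p[:,2:]
def tri(uv1,uv2):
    (a,d),(b,e)=ray('scene',*uv1),ray('top',*uv2)
    s=np.linalg.lstsq(np.c_[d,-e],b-a,rcond=None)[0]; p,q=a+s[0]*d,b+s[1]*e
    return (p+q)/2,np.linalg.norm(p-q)
E
python3 - <<'E'
from h import *
for n in('scene','top'):
    i=viewer.get_image(n); cv2.imwrite(f'pics/{n}0.png',cv2.resize(i,(800,600),interpolation=cv2.INTER_CUBIC)); np.save(n,i)
    K,R,t=cam(n); print(n,-R.T@t,R[2],K[0,0])
s=env.state();print(s['time_s'],s['orientation'],s['contact_force'])
E
```

```text
scene [-0.12628695 -0.83179546  1.18843814] [ 0.4422508   0.57701485 -0.68663534] 498.5774305087617
top [0.25941029 0.08377511 1.85362741] [ 0.17531317  0.00216752 -0.98451033] 528.7725651868755
0.1 [[-9.46115914e-01  3.23827761e-01 -5.09281137e-04]
 [ 3.23828122e-01  9.46115402e-01 -9.96283014e-04]
 [ 1.59214630e-04 -1.10751877e-03 -9.99999374e-01]] [-0.45838737  0.31255998  0.08628464]
```

View pics/scene0.png

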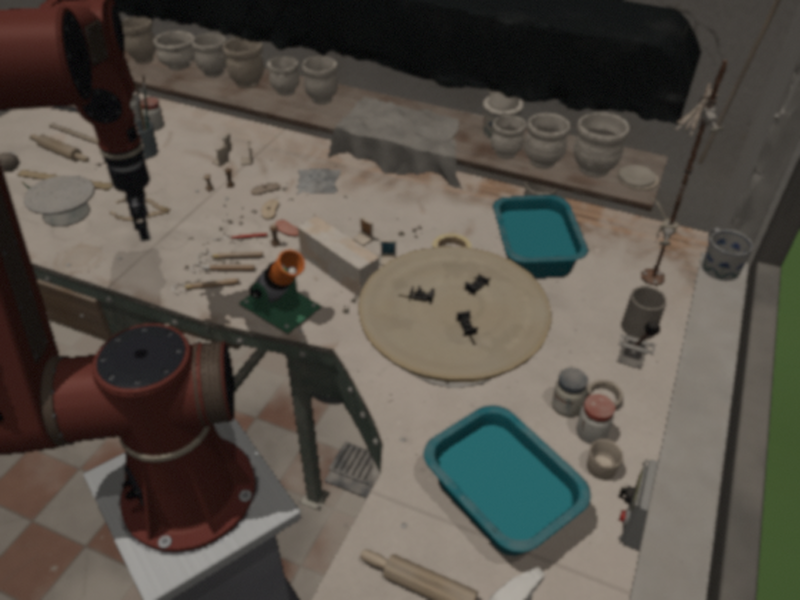

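View pics/top0.png

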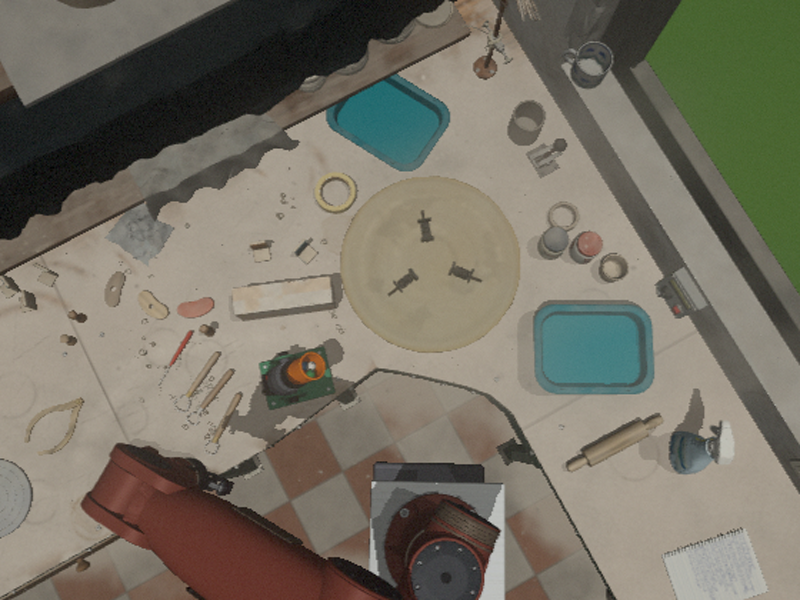

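The wash tub is right of centre (top view about 593,347). The barrel is at about (310,365) in the top view and (290,265) in the scene view, with the block just ahead of it at (284,297). I'll take enlarged crops next.

Run:
```python
from h import *
a=np.load('scene.npy')[140:240,160:280]; b=np.load('top.npy')[185:295,155:255]
s=5
A=cv2.resize(a,None,fx=4,fy=4,interpolation=cv2.INTER_CUBIC)   # 480x400
cv2.imwrite('pics/cropS.png',cv2.resize(a,(720,600),interpolation=cv2.INTER_CUBIC))
cv2.imwrite('pics/cropT.png',cv2.resize(b,(500,550),interpolation=cv2.INTER_CUBIC))
# tub corners from top rim extremes
f=0.7
for u,v in[(535,347),(653,347),(593,300),(593,394)]: print('tub',atz('top',u*f,v*f,.09))
```

```text
tub [ 0.4661501  -0.22213183  0.09      ]
tub [ 0.47191579 -0.49899603  0.09      ]
tub [ 0.58103633 -0.36080408  0.09      ]
tub [ 0.3593609  -0.35565553  0.09      ]
```

View pics/cropS.png

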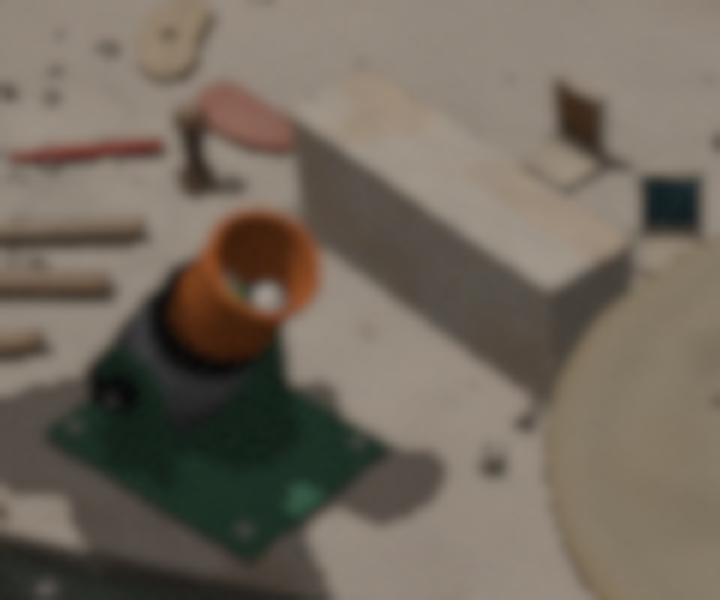

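View pics/cropT.png

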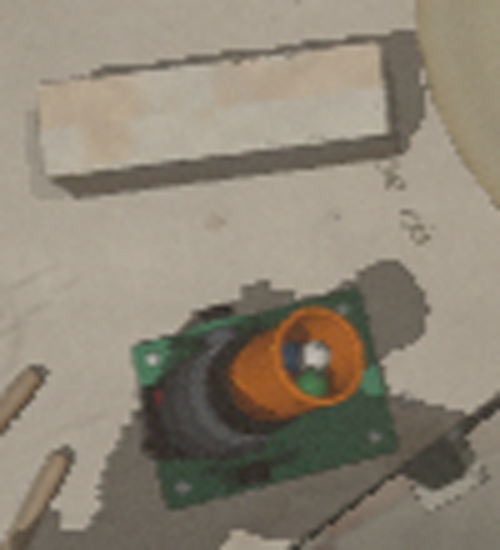

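The crops show the mouth centre at S(264,263) and T(319,356). The block's top corners are at T(40,85), (380,42), (388,133) and (48,177). The plate's corners are at T(135,345), (362,288), (398,450) and (170,508).

Run:
```python
from h import *
S=lambda u,v:(160+u/6,140+v/6); T=lambda u,v:(155+u/5,185+v/5)
m,e=tri(S(264,263),T(319,356)); print('mouth',m,e)
c=np.array([atz('top',*T(*p),.098) for p in[(40,85),(380,42),(388,133),(48,177)]])
print('block',c.mean(0),[np.linalg.norm(c[i]-c[i-1]) for i in range(4)]); d=c[1]+c[2]-c[0]-c[3]; print('long dir',d/np.linalg.norm(d), np.arctan2(d[1],d[0]))
cs=np.array([atz('scene',*S(*p),.098) for p in[(298,108),(370,75),(632,243),(548,295)]]);print('block scene',cs.mean(0))
for z in(0,.006,.01):
  p=np.array([atz('top',*T(*q),z) for q in[(135,345),(362,288),(398,450),(170,508)]]);
  print('plate',z,p.mean(0),[round(np.linalg.norm(p[i]-p[i-1]),4) for i in range(4)])
d=p[1]+p[2]-p[0]-p[3];d/=np.linalg.norm(d); print('lean dir',d)
a=np.array([d[0]*np.sin(.6109),d[1]*np.sin(.6109),np.cos(.6109)]); o=m-.09*a
print('origin',o,'axis',a,'mid',m-.045*a)
# check outline
for nm,of,sc in(('scene',(160,140),6),('top',(155,185),5)):
  print(nm,(proj(nm,np.array([o,o+.045*a,m]))-of)*sc)
```

```text
mouth [0.40445071 0.28705115 0.17347027] 0.0018447558586217258
block [0.5751617  0.37421341 0.098     ] [np.float64(0.06342334532059402), np.float64(0.2312058022555186), np.float64(0.06296025544052519), np.float64(0.22985181184625705)]
long dir [ 0.15018707 -0.9886576   0.        ] -1.4200388357986018
block scene [0.57648797 0.37254332 0.098     ]
plate 0 [0.38890772 0.34401363 0.        ] [np.float64(0.1166), np.float64(0.1635), np.float64(0.1166), np.float64(0.1626)]
plate 0.006 [0.38848855 0.34317126 0.006     ] [np.float64(0.1162), np.float64(0.1629), np.float64(0.1162), np.float64(0.162)]
plate 0.01 [0.3882091  0.34260968 0.01      ] [np.float64(0.116), np.float64(0.1626), np.float64(0.1159), np.float64(0.1617)]
lean dir [ 0.26594924 -0.96398703  0.        ]
origin [0.39072123 0.33681645 0.09974838] axis [ 0.15254979 -0.5529477   0.81913211] mid [0.39758597 0.3119338  0.13660932]
scene [[208.01238273 328.33069923]
 [234.51570216 296.53436578]
 [262.25012566 263.26106278]]
top [[256.70294565 383.74468537]
 [287.52761439 369.51203293]
 [319.6417976  354.68397388]]
```

```bash
cat >> h.py <<'E'
from scipy.spatial.transform import Rotation as Ro
def pose():
    s=env.state(); return np.array(s['position']),np.array(s['orientation'])
def goto(P,R,p0=None,R0=None):
    "rotate in place, then translate: per-total numbers"
    if p0 is None: p0,R0=pose()
    w=Ro.from_matrix(R0.T@R).as_rotvec(); a=np.degrees(np.linalg.norm(w))
    print('rot total',w.round(3),'deg',a.round(1),'rows',int(np.ceil(a/8.5)),'| shift cm: old axes',(R0.T@(P-p0)*100).round(2),'new axes',(R.T@(P-p0)*100).round(2))
n=np.array([.964,.266,0]); a=np.array([.1525,-.553,.8191]); org=np.array([.3907,.3368,.0997])
def frame(z,y):
    z=z/np.linalg.norm(z); y=y-z*(y@z); y/=np.linalg.norm(y); return np.c_[np.cross(y,z),y,z]
psi=np.radians(35); zg=np.cos(psi)*n-np.sin(psi)*a
Rg=frame(zg,-np.cross(n,a)) if np.cross(n,a)[2]<0 else frame(zg,np.cross(n,a))
E
python3 - <<'E'
from h import *
print(Rg)
g=org+.060*a; tcp=g+.004*zg; print('g',g,'pre',tcp-.13*zg)
goto(tcp-.13*zg,Rg)
w=Ro.from_matrix(pose()[1].T@Rg).as_rotvec(); print(w/9, w/10)
E
```

```text
[[-0.67787356 -0.21787602  0.70215203]
 [ 0.30043007  0.7895958   0.53505163]
 [-0.67099121  0.57364494 -0.46978961]]
g [0.39985  0.30362  0.148846] pre [0.31137379 0.23619964 0.20804287]
rot total [-0.812 -0.721 -0.246] deg 63.8 rows 8 | shift cm: old axes [-21.82 -20.03   3.99] new axes [-14.74 -25.91  -2.12]
[-0.09020572 -0.0801214  -0.0273319 ] [-0.08118515 -0.07210926 -0.02459871]
```

{"method": "carry_out", "body": {"targets": [1, -2.18, -2.0, -0.4, 0, 0, 0, 1, -2.18, -2.0, -0.4, 0, 0, 0, 1, -2.18, -2.0, -0.4, 0, 0, 0, 1, -2.18, -2.0, -0.4, 0, 0, 0, 1, -2.18, -2.0, -0.4, 0, 0, 0, 1, -2.18, -2.0, -0.4, 0, 0, 0, 1, -2.18, -2.0, -0.4, 0, 0, 0, 1, -2.18, -2.0, -0.4, 0, 0, 0, 1, -2.18, -2.0, -0.4, 0, 0, 0, 1, -2.18, -2.0, -0.4, 0, 0, 0, 1, 0, 0, 0, 0, 0, 0], "grip_force": 40}}

```text
time_s: 1.2
position: [0.3127, 0.2348, 0.2886]
orientation: [[-0.945, 0.327, 0.001], [0.327, 0.945, -0.001], [-0.001, -0.0, -1.0]]
contact_force: [0.2, -0.3, 0.1]
opening: 0.997
finger_force: 0.0
```

{"method": "carry_out", "body": {"targets": [1, 0, 0, 0, -0.081, -0.072, -0.0246, 1, 0, 0, 0, -0.081, -0.072, -0.0246, 1, 0, 0, 0, -0.081, -0.072, -0.0246, 1, 0, 0, 0, -0.081, -0.072, -0.0246, 1, 0, 0, 0, -0.081, -0.072, -0.0246, 1, 0, 0, 0, -0.081, -0.072, -0.0246, 1, 0, 0, 0, -0.081, -0.072, -0.0246, 1, 0, 0, 0, -0.081, -0.072, -0.0246, 1, 0, 0, 0, -0.081, -0.072, -0.0246, 1, 0, 0, 0, -0.081, -0.072, -0.0246, 1, 0, 0, 0, 0, 0, 0, 1, 0, 0, 0, 0, 0, 0]}}

```text
time_s: 2.4
position: [0.3115, 0.2307, 0.2996]
orientation: [[-0.697, -0.197, 0.69], [0.294, 0.799, 0.525], [-0.654, 0.569, -0.499]]
contact_force: [-0.1, 1.6, 0.4]
opening: 1.0
finger_force: 0.0
```

Run:
```python
from h import *
s=env.state();print(s['time_s'],np.round(s['joints'],3),s['position'],s['contact_force'])
g=org+.060*a; goto(g+.004*zg-.13*zg,Rg)
```

```text
2.4 [-0.034 -0.804 -1.291  0.152  0.58   0.328] [0.31150455 0.23069782 0.29964893] [-0.14604743  1.5742305   0.41357332]
rot total [-0.022 -0.025 -0.008] deg 2.0 rows 1 | shift cm: old axes [ 6.16 -4.77  4.85] new axes [ 6.32 -4.82  4.59]
```

{"method": "carry_out", "body": {"targets": [1, 1.05, -0.8, 1.1, -0.004, -0.004, -0.001, 1, 1.05, -0.8, 1.1, -0.004, -0.004, -0.001, 1, 1.05, -0.8, 1.1, -0.004, -0.004, -0.001, 1, 1.05, -0.8, 1.1, -0.004, -0.004, -0.001, 1, 1.05, -0.8, 1.1, -0.004, -0.004, -0.001, 1, 1.05, -0.8, 1.1, 0, 0, 0, 1, 0, 0, 0, 0, 0, 0, 1, 0, 0, 0, 0, 0, 0]}}

```text
time_s: 3.2
position: [0.3183, 0.2129, 0.2702]
orientation: [[-0.733, -0.207, 0.649], [0.259, 0.797, 0.546], [-0.63, 0.568, -0.53]]
contact_force: [0.5, 0.2, 0.0]
opening: 1.002
finger_force: 0.0
```

Run:
```python
from h import *
s=env.state();print(s['time_s'],np.round(s['joints'],3),s['position'],s['contact_force'])
g=org+.060*a; goto(g+.004*zg,Rg)
p,R=pose()
a1=viewer.get_image('scene')[120:240,130:290]; b=viewer.get_image('top')[195:295,155:255]
cv2.imwrite('pics/pre.png',np.hstack([cv2.resize(a1,(533,400),interpolation=cv2.INTER_CUBIC)[:, :400],cv2.resize(b,(400,400),interpolation=cv2.INTER_CUBIC)]))
```

```text
3.2 [-0.246 -0.704 -1.299  0.224  0.758  0.1  ] [0.31831136 0.21289528 0.27017494] [0.46939589 0.21531998 0.0453785 ]
rot total [-0.014 -0.08  -0.002] deg 4.7 rows 1 | shift cm: old axes [ 3.98 -1.34 17.07] new axes [ 5.34 -1.57 16.68]
```

View pics/pre.png

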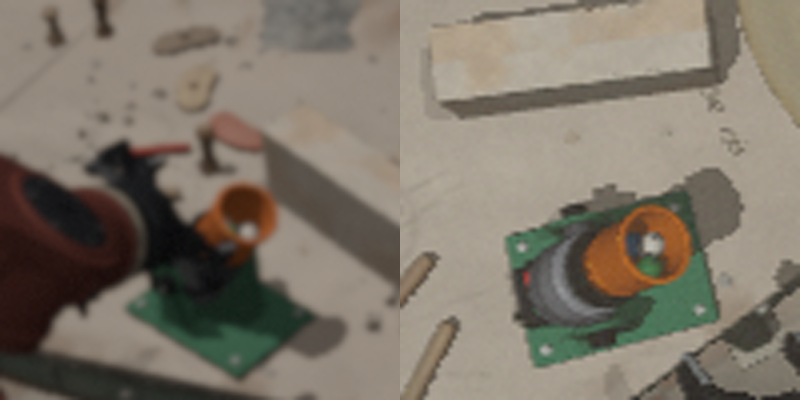

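The left half shows the gripper (200,250) up against the near side of the barrel, with joint 3 at its limit, so the arm is too folded here. I'll fit a kinematic model to the logged states so I can plan within the joint ranges.

```bash
cat >> h.py <<'E'
from scipy.optimize import least_squares
LO=np.array([-2.52,-.91,-1.3,-1.96,-1.52,-3.14]);HI=np.array([2.52,1.74,1.37,2.02,1.47,3.14])
def fk(q,k):
    j1,j2,j3,j4,j5,j6=q; r0,h,L1,L2,L3,L4,d=k[:7]
    f=j2-j3; e=lambda t:np.array([np.cos(t),0,-np.sin(t)])
    p=np.array([r0,d,h])+L1*np.array([np.sin(j2),0,np.cos(j2)])+L2*e(f)+(k[7] if len(k)>7 else 0)*np.array([np.sin(f),0,np.cos(f)])
    Rp=Ro.from_euler('y',f+j4).as_matrix()       # x fwd tool dir
    Rw=Rp@Ro.from_euler('z',j5).as_matrix()
    p=p+Rp@[L3,0,0]+Rw@[L4,0,0]
    # tool: z=fwd, y=left, x=down at j6=0
    Rt=Rw@np.array([[0,0,1],[0,1,0],[-1,0,0]])@Ro.from_euler('z',j6).as_matrix()
    B=Ro.from_euler('z',j1).as_matrix(); return B@p,B@Rt
D=[([1.102,.291,-.153,1.127,0,1.431],[.17,.497,.248]),([-.034,-.804,-1.291,.152,.58,.328],[.3115,.2307,.29965]),([-.246,-.704,-1.299,.224,.758,.1],[.31831,.2129,.27017])]
K0=[0,.3,.4,.35,.1,.2,.07]
def fit(D,k0=K0): return least_squares(lambda k:np.r_[np.concatenate([fk(q,k)[0]-p for q,p in D]),1e-3*(np.array(k)-k0)],k0)
def ik(P,R,k,q0):
    f=lambda q:(lambda p,r:np.r_[(p-P)*5,Ro.from_matrix(R.T@r).as_rotvec()])(*fk(q,k))
    best=None
    for s in(q0,np.zeros(6),[.5,-.3,-.5,.5,.3,.5],[0,.3,.2,.8,.5,0],[.5,.2,-.5,.5,-.3,2.],[-.6,.2,-.5,.5,0,2.5]):
        o=least_squares(f,np.clip(s,LO+.03,HI-.03),bounds=(LO+.01,HI-.01))
        if best is None or o.cost<best.cost-1e-8: best=o
    return best.x,np.sqrt(2*best.cost)
E
python3 - <<'E'
from h import *
o=fit(D);k=o.x;print(k.round(4),np.abs(o.fun[:9]).max())
print(fk(D[2][0],k)[1].round(3))
q0=D[2][0]
for ps in range(0,91,15):
  ps_=np.radians(ps); z=np.cos(ps_)*n-np.sin(ps_)*a; R=frame(z,Rg[:,1])
  for back in(.09,0):
    q,e=ik(org+.06*a+(.004-back)*z,R,k,q0); print(ps,back,q.round(2),round(e,4))
E
```

```text
[0.0258 0.3544 0.4896 0.392  0.1009 0.3059 0.0734] 0.002660013855072141
[[-0.733 -0.206  0.648]
 [ 0.259  0.797  0.546]
 [-0.629  0.568 -0.53 ]]
0 0.09 [ 1.29  1.26 -1.21 -1.95 -1.2   1.08] 0.3035
0 0 [ 0.99  1.16 -1.14 -1.95 -0.88  0.86] 0.304
15 0.09 [ 1.19  1.19 -1.29 -1.95 -1.    1.01] 0.3426
15 0 [ 0.78  1.09 -1.29 -1.95 -0.45  0.78] 0.2317
30 0.09 [ 0.39 -0.07 -1.29 -0.49  0.14  0.55] 0.3314
30 0 [ 0.48  0.69 -1.29 -1.4   0.06  0.62] 0.1998
45 0.09 [ 0.02 -0.04 -1.29 -0.39  0.6   0.22] 0.0746
45 0 [ 0.23  0.56 -1.29 -1.14  0.45  0.43] 0.0147
60 0.09 [-0.04 -0.06 -1.03  0.16  0.67  0.02] 0.0
60 0 [ 0.15  0.26 -1.04 -0.29  0.59  0.22] 0.0
75 0.09 [-0.02  0.1  -0.7   0.65  0.65 -0.16] 0.0
75 0 [ 0.13  0.28 -0.76  0.31  0.62  0.01] 0.0
90 0.09 [ 0.03  0.31 -0.38  1.04  0.59 -0.29] 0.0
90 0 [ 0.14  0.42 -0.48  0.77  0.61 -0.16] 0.0
```

```bash
cat > srch.py <<'E'
from h import *
k=fit(D).x; s=.052; b=-Rg[:,1]
def ik1(P,R,q0):
    f=lambda q:(lambda p,r:np.r_[(p-P)*5,Ro.from_matrix(R.T@r).as_rotvec()])(*fk(q,k))
    o=least_squares(f,np.clip(q0,LO+.06,HI-.06),bounds=(LO+.05,HI-.05),max_nfev=40); return o.x,np.sqrt(2*o.cost)
def best(P,R,starts): return min((ik1(P,R,q) for q in starts),key=lambda t:t[1])
def tool(ax,h,ps): # h unit perp to ax: approach part
    z=np.cos(ps)*h-np.sin(ps)*ax; return frame(z,np.cross(ax,h))
if __name__=='__main__':
  print('grasp')
  for ps in(30,40,50,60):
    for ph in range(-45,91,15):
      h=np.cos(np.radians(ph))*n+np.sin(np.radians(ph))*b; R=tool(a,h,np.radians(ps)); r=[]
      for back in(.09,0):
        r.append(best(org+s*a+(.004-back)*R[:,2],R,[[.2,.2,-1,0,.5,.3],[.5,0,-.8,.3,0,.5]]))
      if max(r[0][1],r[1][1])<.02: print(ps,ph,r[0][0].round(2),r[1][0].round(2),R[:,2].round(2))
  print('place')
  for ps in(30,40,50,60):
    for az in(-20,0,20,40,60):
      h=np.array([np.cos(np.radians(az)),np.sin(np.radians(az)),0]); R=tool(np.array([0,0,1.]),h,np.radians(ps))
      q,e=best(np.array([.576,.373,.098+s])+.004*R[:,2],R,[[.5,.2,-.8,0,.3,.0],[.5,.5,-.5,0,0,.0]])
      if e<.02: print(ps,az,q.round(2))
  print('pour')
  for ps in(30,40,50,60):
    for dip in(25,40):
      ok=[]
      for hd in range(0,360,30):
        d=np.radians(dip); H=np.radians(hd); ax=np.array([np.cos(d)*np.cos(H),np.cos(d)*np.sin(H),-np.sin(d)])
        e1=np.cross(ax,[0,0,1]);e1/=np.linalg.norm(e1);e2=np.cross(ax,e1)
        for t in range(0,360,30):
          h=np.cos(np.radians(t))*e1+np.sin(np.radians(t))*e2; R=tool(ax,h,np.radians(ps))
          if R[2,2]>.3 or R[0,2]<-.3: continue
          q,e=ik1(np.array([.469,-.355,.16])-(.09-s)*ax+.004*R[:,2],R,[-.6,.2,-.8,.3,0,2.4 if hd>180 else -2.4])
          if e<.02: ok.append((hd,t,q.round(2).tolist(),R[2,2].round(2)))
      print(ps,dip,len(ok),ok[::max(1,len(ok)//5)])
E
time timeout 500 python3 srch.py
```

```text
grasp
30 30 [ 0.9   0.07 -1.13 -0.34 -0.52  1.25] [ 0.76  0.4  -1.11 -0.7  -0.43  1.13] [ 0.74  0.13 -0.66]
30 45 [ 0.94  0.08 -0.83  0.24 -0.58  1.56] [ 0.81  0.3  -0.87 -0.1  -0.52  1.42] [ 0.65 -0.04 -0.76]
30 60 [ 0.92  0.2  -0.54  0.66 -0.55  1.81] [ 0.82  0.34 -0.62  0.37 -0.53  1.69] [ 0.5  -0.2  -0.84]
30 75 [ 0.87  0.34 -0.26  1.01 -0.47  2.  ] [ 0.79  0.44 -0.38  0.75 -0.47  1.91] [ 0.32 -0.32 -0.89]
30 90 [ 0.8   0.5   0.    1.3  -0.37  2.14] [ 0.74  0.55 -0.16  1.07 -0.39  2.08] [ 0.11 -0.41 -0.91]
40 -45 [-0.46  0.78 -0.9   0.45  1.31 -1.72] [-0.15  0.98 -1.11 -1.17  1.3  -0.47] [ 0.31  0.93 -0.22]
40 30 [ 0.68 -0.09 -1.09 -0.13 -0.22  1.09] [ 0.62  0.27 -1.08 -0.49 -0.18  1.04] [ 0.62  0.23 -0.75]
40 45 [ 0.76 -0.03 -0.84  0.28 -0.33  1.39] [ 0.68  0.22 -0.87 -0.03 -0.29  1.31] [ 0.54  0.07 -0.84]
40 60 [ 0.78  0.09 -0.59  0.62 -0.35  1.64] [ 0.7   0.27 -0.66  0.35 -0.33  1.56] [ 0.42 -0.07 -0.91]
40 75 [ 0.75  0.24 -0.34  0.92 -0.31  1.84] [ 0.69  0.36 -0.45  0.68 -0.3   1.78] [ 0.25 -0.18 -0.95]
40 90 [ 0.7   0.39 -0.11  1.19 -0.24  2.01] [ 0.66  0.47 -0.25  0.96 -0.2
[... 4820 characters left out ...]
(90, 90, [-0.36, 0.77, -0.73, -0.85, -1.13, -2.54], np.float64(-0.26)), (150, 60, [-1.19, 1.0, -1.0, -1.67, 0.97, -2.93], np.float64(-0.18)), (210, 90, [-1.24, 0.86, -0.18, 1.14, 1.25, 0.94], np.float64(-0.26)), (240, 90, [-1.15, 1.13, 0.39, 1.97, 0.9, 0.34], np.float64(-0.26)), (240, 150, [-1.28, 1.19, -0.07, 1.97, 1.41, -0.99], np.float64(0.03))]
50 40 2 [(90, 90, [-0.33, 1.1, -0.71, -1.76, -1.24, -3.09], np.float64(-0.0)), (210, 90, [-1.26, 1.17, 0.03, 1.97, 1.36, 0.03], np.float64(-0.0))]
60 25 2 [(90, 90, [-0.34, 1.01, -0.73, -1.49, -1.22, -2.9], np.float64(-0.09)), (210, 90, [-1.25, 1.06, -0.04, 1.63, 1.35, 0.4], np.float64(-0.09))]
60 40 0 []
real	0m22.819s
user	0m23.115s
sys	0m0.162s
```

```bash
cat > p2.py <<'E'
from srch import *
sg=.058; psi=np.radians(30)
hg=np.cos(np.pi/4)*n+np.sin(np.pi/4)*b; RG=tool(a,hg,psi); PG=org+sg*a+.004*RG[:,2]
if __name__=='__main__':
  print(RG.round(3),PG); p0,R0=pose(); q=np.array(env.state()['joints'])
  pre=PG-.10*RG[:,2]; goto(pre,RG); w=Ro.from_matrix(R0.T@RG).as_rotvec(); N=9
  print((w/N).round(4),((R0.T@(np.array([.31,.24,.29])-p0))*100).round(2),'then',((RG.T@(pre-np.array([.31,.24,.29])))*100).round(2))
  for i in range(0,10,3):
    q,e=ik1(np.array([.31,.24,.29]),R0@Ro.from_rotvec(w*i/9).as_matrix(),q); print(i,q.round(2),round(e,3))
  for P in(pre,PG,PG+.12*a): q,e=ik1(P,RG,q); print(q.round(2),round(e,4))
  # pour: continuity from lifted grasp: sample headings, starts with j6 both signs
  print('pour')
  for dip in(30,45):
   for hd in range(90,361,30):
    d=np.radians(dip); H=np.radians(hd); ax=np.array([np.cos(d)*np.cos(H),np.cos(d)*np.sin(H),-np.sin(d)])
    e1=np.cross(ax,[0,0,1]);e1/=np.linalg.norm(e1);e2=np.cross(ax,e1); L=[]
    for t in range(0,360,20):
      h=np.cos(np.radians(t))*e1+np.sin(np.radians(t))*e2; R=tool(ax,h,psi)
      if abs(R[2,2]+.4)>.4: continue
      for j6 in(2.6,1.0):
        qq,e=ik1(np.array([.469,-.355,.17])-(.09-sg)*ax+.004*R[:,2],R,[-.7,.5,-.9,-.5,0,j6])
        m=np.min(np.r_[qq-LO,HI-qq])
        if e<.01: L.append((round(m,2),hd,t,qq.round(2).tolist(),R[:,2].round(2).tolist()))
    if L: print(dip,max(L))
E
python3 p2.py
```

```text
[[-0.55   0.528  0.647]
 [ 0.664  0.746 -0.044]
 [-0.507  0.406 -0.761]] [0.4021349  0.30454946 0.14416457]
rot total [ 0.632 -0.155  0.447] deg 45.2 rows 6 | shift cm: old axes [4.27 4.41 9.15] new axes [7.89 6.14 4.63]
[ 0.0702 -0.0172  0.0497] [ 0.09  3.44 -0.09] then [6.61 3.76 6.78]
0 [-0.   -0.74 -1.25  0.2   0.58  0.3 ] 0.022
3 [ 0.48 -0.65 -1.2   0.11 -0.01  0.75] 0.0
6 [ 0.77 -0.46 -1.04  0.27 -0.39  1.14] 0.0
9 [ 0.89 -0.27 -0.85  0.54 -0.56  1.5 ] 0.0
[ 0.95  0.05 -0.82  0.29 -0.59  1.57] 0.0
[ 0.8   0.29 -0.87 -0.09 -0.52  1.41] 0.0
[ 0.63 -0.05 -0.86  0.18 -0.43  1.24] 0.0
pour
30 (np.float64(0.38), 150, 140, [-0.39, 0.86, -0.92, -1.42, -0.85, 2.67], [0.28, -0.93, -0.23])
30 (np.float64(0.45), 180, 80, [-1.19, 0.5, -0.64, 0.09, 1.02, 2.14], [0.86, 0.15, -0.49])
30 (np.float64(0.49), 210, 80, [-1.18, 0.76, -0.06, 1.24, 0.98, 1.17], [0.67, 0.56, -0.49])
30 (np.float64(0.53), 240, 100, [-1.16, 0.84, 0.09, 1.49, 0.9, 0.6], [0.56, 0.67, -0.49])
30 (np.float64(0.25), 270, 140, [-1.23, 1.03, 0.13, 1.77, 1.04, -0.33], [0.66, 0.71, -0.23])
30 (np.float64(0.09), 360, 40, [-0.34, 1.13, 0.4, 1.93, -1.04, 0.33], [-0.71, -0.66, -0.23])
45 (np.float64(0.09), 150, 80, [-1.1, 0.93, -1.13, -1.72, 0.7, 3.05], [0.9, -0.35, -0.25])
45 (np.float64(0.26), 180, 100, [-1.19, 0.82, -1.04, -1.39, 0.98, 2.62], [0.96, -0.15, -0.25])
45 (np.float64(0.32), 210, 80, [-1.24, 0.95, 0.04, 1.58, 1.15, 0.73], [0.75, 0.61, -0.25])
45 (np.float64(0.24), 240, 120, [-1.27, 0.96, -0.06, 1.56, 1.23, 0.17], [0.82, 0.55, -0.18])
```

{"method": "carry_out", "body": {"targets": [1, 0, 1.0, -0.3, 0.07, -0.017, 0.05, 1, 0, 1.0, -0.3, 0.07, -0.017, 0.05, 1, 0, 1.0, -0.3, 0.07, -0.017, 0.05, 1, 0, 0.4, 0, 0.07, -0.017, 0.05, 1, 0, 0, 0, 0.07, -0.017, 0.05, 1, 0, 0, 0, 0.07, -0.017, 0.05, 1, 0, 0, 0, 0.07, -0.017, 0.05, 1, 0, 0, 0, 0.07, -0.017, 0.05, 1, 0, 0, 0, 0.07, -0.017, 0.05, 1, 0, 0, 0, 0, 0, 0, 1, 0, 0, 0, 0, 0, 0]}}

```text
time_s: 4.4
position: [0.3104, 0.2283, 0.2809]
orientation: [[-0.606, 0.444, 0.66], [0.611, 0.791, 0.028], [-0.51, 0.421, -0.751]]
contact_force: [-0.6, 0.2, -0.5]
opening: 1.005
finger_force: 0.0
```

Run:
```python
from p2 import *
s=env.state();print(s['time_s'],np.round(s['joints'],3),s['position'])
goto(PG-.10*RG[:,2],RG)
```

```text
4.4 [ 0.812 -0.374 -0.951  0.429 -0.478  1.318] [0.31038437 0.22826661 0.28094664]
rot total [ 0.066 -0.034  0.069] deg 5.8 rows 1 | shift cm: old axes [6.39 5.03 6.57] new axes [6.95 4.99 6.01]
```

{"method": "carry_out", "body": {"targets": [1, 0, 0, 0, 0.066, -0.034, 0.069, 1, 1.0, 0.71, 0.86, 0, 0, 0, 1, 1.0, 0.71, 0.86, 0, 0, 0, 1, 1.0, 0.71, 0.86, 0, 0, 0, 1, 1.0, 0.71, 0.86, 0, 0, 0, 1, 1.0, 0.71, 0.86, 0, 0, 0, 1, 1.0, 0.71, 0.86, 0, 0, 0, 1, 1.0, 0.71, 0.86, 0, 0, 0, 1, 0, 0, 0, 0, 0, 0, 1, 0, 0, 0, 0, 0, 0]}}

```text
time_s: 5.4
position: [0.3376, 0.3073, 0.2202]
orientation: [[-0.548, 0.53, 0.647], [0.666, 0.745, -0.047], [-0.507, 0.406, -0.761]]
contact_force: [0.2, 0.4, -0.1]
opening: 1.002
finger_force: 0.0
```

Run:
```python
from p2 import *
s=env.state();print(s['time_s'],np.round(s['joints'],3),s['position'],np.round(s['contact_force'],1))
goto(PG,RG)
a1=viewer.get_image('scene')[130:230,140:240]; b=viewer.get_image('top')[195:295,155:255]
cv2.imwrite('pics/pre2.png',np.hstack([cv2.resize(a1,(400,400),interpolation=cv2.INTER_CUBIC),cv2.resize(b,(400,400),interpolation=cv2.INTER_CUBIC)]))
```

```text
5.4 [ 0.954 -0.019 -0.851  0.322 -0.588  1.573] [0.33758371 0.30727488 0.22015293] [ 0.2  0.4 -0.1]
rot total [-0.002  0.002 -0.003] deg 0.2 rows 1 | shift cm: old axes [0.14 0.14 9.97] new axes [0.12 0.12 9.97]
```

View pics/pre2.png

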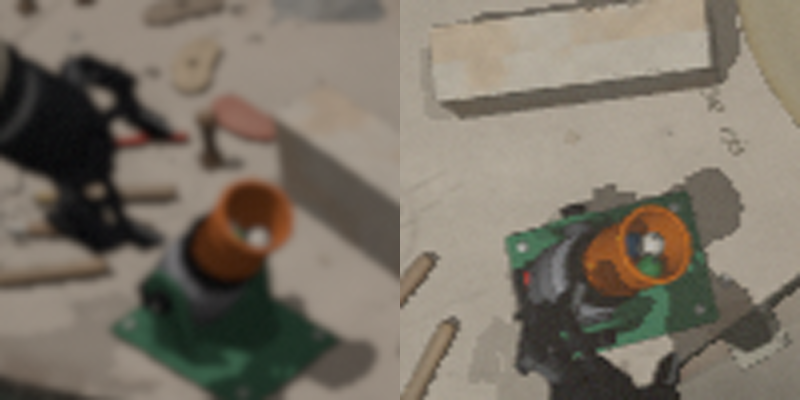

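In the left half the two fingertips (175,135) and (150,240) straddle the line to the barrel (240,235), as planned. I'll advance along the tool.

{"method": "carry_out", "body": {"targets": [1, 0.03, 0.03, 1.4, 0, 0, 0, 1, 0.03, 0.03, 1.4, 0, 0, 0, 1, 0.03, 0.03, 1.4, 0, 0, 0, 1, 0.03, 0.03, 1.4, 0, 0, 0, 1, 0, 0, 1.4, 0, 0, 0, 1, 0, 0, 1.0, 0, 0, 0, 1, 0, 0, 1.0, 0, 0, 0, 1, 0, 0, 1.0, 0, 0, 0, 1, 0, 0, 0, 0, 0, 0, 1, 0, 0, 0, 0, 0, 0]}}

```text
time_s: 6.5
position: [0.4025, 0.305, 0.1445]
orientation: [[-0.547, 0.531, 0.648], [0.667, 0.744, -0.047], [-0.507, 0.406, -0.76]]
contact_force: [-1.0, 0.1, -0.1]
opening: 0.997
finger_force: 0.0
```

Run:
```python
from p2 import *
s=env.state();print(np.round(s['contact_force'],1)); goto(PG,RG)
a1=viewer.get_image('scene')[130:230,140:240]; b=viewer.get_image('top')[195:295,155:255]
cv2.imwrite('pics/gr.png',np.hstack([cv2.resize(a1,(400,400),interpolation=cv2.INTER_CUBIC),cv2.resize(b,(400,400),interpolation=cv2.INTER_CUBIC)]))
```

```text
[-1.   0.1 -0.1]
rot total [-0.002  0.002 -0.003] deg 0.3 rows 1 | shift cm: old axes [ 0.01 -0.06  0.  ] new axes [ 0.01 -0.06  0.  ]
```

View pics/gr.png

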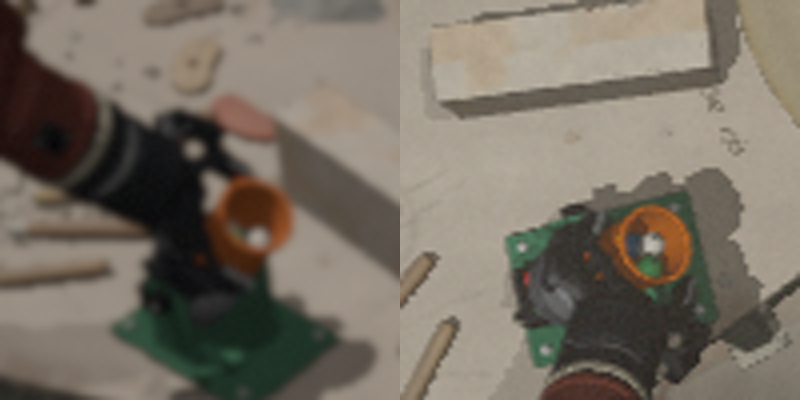

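The barrel is between the fingers and has not moved: its mouth is still at the right-half position (655,245). I'll close now.

{"method": "carry_out", "body": {"targets": [0.8, 0, 0, 0, 0, 0, 0, 0.75, 0, 0, 0, 0, 0, 0, 0.7, 0, 0, 0, 0, 0, 0, 0.6, 0, 0, 0, 0, 0, 0, 0.5, 0, 0, 0, 0, 0, 0, 0.5, 0, 0, 0, 0, 0, 0, 0.5, 0, 0, 0, 0, 0, 0, 0.5, 0, 0, 0, 0, 0, 0], "grip_force": 45}}

```text
time_s: 7.4
position: [0.4031, 0.3058, 0.1449]
orientation: [[-0.546, 0.53, 0.649], [0.667, 0.744, -0.046], [-0.507, 0.408, -0.759]]
contact_force: [-1.0, -0.1, 6.3]
opening: 0.708
finger_force: 46.9
```

Run:
```python
from p2 import *
s=env.state();print(np.round(s['contact_force'],1),np.round(s['joints'],3)); p,R=pose(); print('axis in tool',(R.T@a).round(3), 'lift/cm',R.T@a)
```

```text
[-1.  -0.1  6.3] [ 0.81   0.173 -0.93  -0.032 -0.526  1.421]
axis in tool [-0.867  0.003 -0.498] lift/cm [-0.867391    0.00325394 -0.4976066 ]
```

{"method": "carry_out", "body": {"targets": [0.5, -0.35, 0, -0.2, 0, 0, 0, 0.5, -0.52, 0, -0.3, 0, 0, 0, 0.5, -0.87, 0, -0.5, 0, 0, 0, 0.5, -0.87, 0, -0.5, 0, 0, 0, 0.5, -0.87, 0, -0.5, 0, 0, 0, 0.5, -0.87, 0, -0.5, 0, 0, 0, 0.5, -0.87, 0, -0.5, 0, 0, 0, 0.5, -0.87, 0, -0.5, 0, 0, 0, 0.5, -0.87, 0, -0.5, 0, 0, 0, 0.5, -0.52, 0, -0.3, 0, 0, 0, 0.5, 0, 0, 0, 0, 0, 0, 0.5, 0, 0, 0, 0, 0, 0]}}

```text
time_s: 8.6
position: [0.4157, 0.2574, 0.2146]
orientation: [[-0.547, 0.53, 0.648], [0.666, 0.744, -0.047], [-0.507, 0.406, -0.761]]
contact_force: [-0.1, 0.2, -1.9]
opening: 0.705
finger_force: 48.8
```

```bash
cat > pour.py <<'E'
from p2 import *
# tool pose giving barrel axis ax, approach heading param t
def pp(hd,dip,t,mouth):
    d,H=np.radians(dip),np.radians(hd); ax=np.array([np.cos(d)*np.cos(H),np.cos(d)*np.sin(H),-np.sin(d)])
    e1=np.cross(ax,[0,0,1]);e1/=np.linalg.norm(e1);e2=np.cross(ax,e1)
    h=np.cos(np.radians(t))*e1+np.sin(np.radians(t))*e2; R=tool(ax,h,psi)
    return np.array(mouth)-(.09-sg)*ax+.004*R[:,2],R
E
python3 - <<'E'
from pour import *
s=env.state();q=np.array(s['joints']);print(s['time_s'],np.round(s['contact_force'],1),q.round(3),s['opening'])
cv2.imwrite('pics/lift.png',np.hstack([cv2.resize(viewer.get_image('scene')[100:240,140:280],(400,400),interpolation=cv2.INTER_CUBIC),cv2.resize(viewer.get_image('top')[175:295,155:275],(400,400),interpolation=cv2.INTER_CUBIC)]))
p,R=pose(); m=p+R@(np.array([-.866,0,-.5])*(.09-sg)-[0,0,.004]); print('mouth',m, 'axis',(R@[-.866,0,-.5]).round(2))
# carry: upright barrel near tub: ax up, tool heading az
for az in(-60,-40,-20,0,20):
  h=np.array([np.cos(np.radians(az)),np.sin(np.radians(az)),0]);
  for lean in(0,35):
    # lean toward left (+90 of heading is left; roll right => a tilts to right of heading)
    right=np.array([h[1],-h[0],0]); ax=np.array([0,0,1.])*np.cos(np.radians(lean))+right*np.sin(np.radians(lean))
    Rt=tool(ax,h,psi); qq,e=ik1(np.array([.50,-.355,.24]),Rt,[-.8,.2,-.9,0,.5,.6]); print(az,lean,qq.round(2),round(e,4))
for hd,dip,t in((180,30,80),(180,45,100),(210,45,80),(150,30,140)):
  P,Rt=pp(hd,dip,t,[.48,-.355,.17]); print(hd,dip,P.round(3),Rt.round(2).tolist())
E
```

```text
8.6 [-0.1  0.2 -1.9] [ 0.686 -0.031 -0.907  0.139 -0.463  1.3  ] 0.7050993181627415
mouth [0.41772019 0.2399931  0.24347921] axis [ 0.15 -0.55  0.82]
-60 0 [-0.52  0.31 -0.94 -0.66 -0.45  0.28] 0.0
-60 35 [-0.75  0.43 -1.12 -1.13  0.02  0.67] 0.0
-40 0 [-0.77  0.28 -1.05 -0.81  0.06 -0.03] 0.0
-40 35 [-1.02  0.4  -1.08 -0.97  0.58  0.38] 0.0
-20 0 [-1.01  0.27 -0.99 -0.63  0.56 -0.37] 0.0
-20 35 [-1.18  0.38 -0.85 -0.39  0.99 -0.07] 0.0
0 0 [-1.16  0.31 -0.76 -0.11  0.92 -0.85] 0.0
0 35 [-1.23  0.5  -0.44  0.58  1.15 -0.84] 0.0
20 0 [-1.2   0.47 -0.39  0.68  1.05 -1.53] 0.0
20 35 [-1.2   0.75  0.01  1.42  1.06 -1.54] 0.0
180 30 [ 0.511 -0.354  0.184] [[0.5, 0.09, 0.86], [-0.09, -0.98, 0.15], [0.86, -0.15, -0.49]]
180 45 [ 0.506 -0.356  0.192] [[0.26, -0.12, 0.96], [0.09, -0.98, -0.15], [0.96, 0.12, -0.25]]
210 45 [ 0.503 -0.341  0.192] [[0.27, 0.6, 0.75], [0.06, -0.79, 0.61], [0.96, -0.12, -0.25]]
150 30 [ 0.505 -0.373  0.185] [[0.7, -0.65, 0.28], [0.04, -0.37, -0.93], [0.71, 0.66, -0.23]]
```

View pics/lift.png

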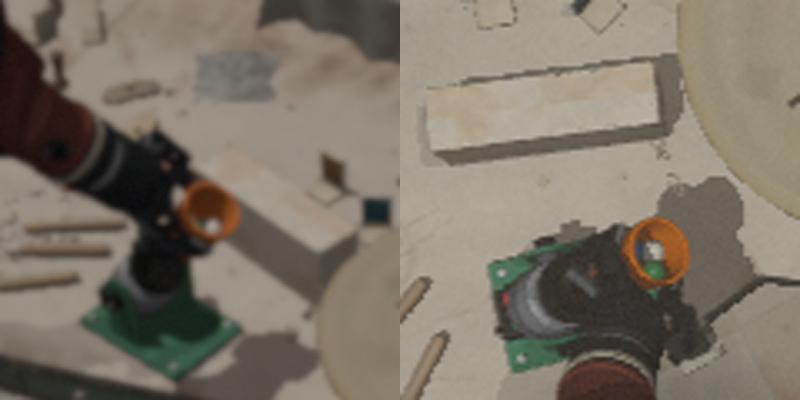

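The barrel is out of the cup with beads showing at (210,225) in the left half and (652,255) in the right. Next I'll plan the swing and the pour.

```bash
cat >> pour.py <<'E'
from scipy.spatial.transform import Slerp
AX=np.array([-np.cos(psi),0,-np.sin(psi)]); MT=AX*(.09-sg)-[0,0,.004]  # barrel axis and mouth in tool frame
def path(P0m,R0,P1m,R1,q,N=8):
    sl=Slerp([0,1],Ro.from_matrix([R0,R1])); mg=9;er=0
    for u in np.linspace(0,1,N+1):
        R=sl(u).as_matrix(); q,e=ik1(P0m+(P1m-P0m)*u-R@MT,R,q); er=max(er,e); mg=min(mg,np.min(np.r_[q-LO,HI-q]))
    return er,mg,q
E
cat > plan.py <<'E'
from pour import *
p,R=pose(); q0=np.array(env.state()['joints'])
for th in(-1.17,-.9):
  B=Ro.from_euler('z',th).as_matrix(); ps_=B@p+[0,0,.08]; Rs=B@R; m0=ps_+Rs@MT
  q=q0+[th,0,0,0,0,0]; q,e=ik1(ps_,Rs,q); print(th,'arc end',ps_.round(3),'mouth',m0.round(3),q.round(2),e)
  L=[]
  for dip in(40,):
    for hd in range(120,300,20):
      for t in range(0,360,20):
        P1,R1=pp(hd,dip,t,[.48,-.355,.17])
        if abs(R1[2,2]+.35)>.45: continue
        ang=np.degrees(np.linalg.norm(Ro.from_matrix(Rs.T@R1).as_rotvec()))
        if ang>150: continue
        er,mg,qe=path(m0,Rs,np.array([.48,-.355,.17]),R1,q,6)
        if er<.01: L.append((round(ang),round(mg,2),hd,t,qe.round(2).tolist(),R1[:,2].round(2).tolist()))
  for l in sorted(L)[:8]: print(l)
E
python3 plan.py
```

```text
-1.17 arc end [ 0.399 -0.282  0.294] mouth [ 0.384 -0.291  0.323] [-0.49 -0.12 -0.74  0.4  -0.46  1.3 ] 3.8091252783601085e-15
(95, np.float64(0.23), 220, 140, [-1.22, 1.03, -0.97, -1.73, 1.17, 2.26], [0.99, -0.03, -0.11])
(96, np.float64(0.17), 220, 120, [-1.25, 0.66, -0.67, -0.09, 1.3, 1.51], [0.94, 0.22, -0.25])
(97, np.float64(0.26), 240, 120, [-1.24, 0.88, -0.11, 1.34, 1.21, 0.37], [0.81, 0.53, -0.25])
(98, np.float64(0.29), 200, 120, [-1.17, 0.8, -1.01, -1.33, 1.0, 2.32], [0.96, -0.11, -0.25])
(100, np.float64(0.29), 220, 100, [-1.22, 0.78, -0.19, 1.09, 1.18, 0.9], [0.81, 0.48, -0.33])
(100, np.float64(0.3), 240, 100, [-1.17, 0.98, 0.21, 1.72, 0.98, 0.42], [0.6, 0.73, -0.33])
(102, np.float64(0.13), 180, 120, [-0.97, 0.97, -1.15, -1.83, 0.49, 2.6], [0.87, -0.43, -0.25])
(102, np.float64(0.14), 260, 120, [-1.18, 1.07, 0.28, 1.88, 0.97, -0.01], [0.58, 0.78, -0.25])
-0.9 arc end [ 0.46  -0.165  0.294] mouth [ 0.448 -0.178  0.323] [-0.22 -0.12 -0.74  0.4  -0.46  1.3 ] 5.2132604925958144e-15
(96, np.float64(0.23), 220, 140, [-1.22, 1.03, -0.97, -1.73, 1.17, 2.26], [0.99, -0.03, -0.11])
(96, np.float64(0.26), 240, 120, [-1.24, 0.88, -0.11, 1.34, 1.21, 0.37], [0.81, 0.53, -0.25])
(97, np.float64(0.17), 220, 120, [-1.25, 0.66, -0.67, -0.09, 1.3, 1.51], [0.94, 0.22, -0.25])
(98, np.float64(0.14), 260, 120, [-1.18, 1.07, 0.28, 1.88, 0.97, -0.01], [0.58, 0.78, -0.25])
(98, np.float64(0.19), 260, 140, [-1.25, 1.08, 0.07, 1.83, 1.21, -0.35], [0.78, 0.61, -0.11])
(100, np.float64(0.3), 240, 100, [-1.17, 0.98, 0.21, 1.72, 0.98, 0.42], [0.6, 0.73, -0.33])
(101, np.float64(0.27), 200, 120, [-1.17, 0.8, -1.01, -1.33, 1.0, 2.32], [0.96, -0.11, -0.25])
(101, np.float64(0.29), 220, 100, [-1.22, 0.78, -0.19, 1.09, 1.18, 0.9], [0.81, 0.48, -0.33])
```

```bash
cat > plan2.py <<'E'
from pour import *
p,R=pose(); q=np.array(env.state()['joints'])
def rowarc(p,R,th):
    B=Ro.from_euler('z',th).as_matrix(); return (R.T@(B@p-p)*100).round(2),Ro.from_matrix(R.T@B@R).as_rotvec().round(4)
print('up 8cm',(R.T@[0,0,8]).round(2)); p=p+[0,0,.08]
print('arc .09',rowarc(p,R,-.09),'arc .045',rowarc(p,R,-.045))
B=Ro.from_euler('z',-1.17).as_matrix(); p,R=B@p,B@R
q,e=ik1(p,R,q+[-1.17,0,0,0,0,0]); m=p+R@MT; M1=np.array([.49,-.355,.22]); M2=np.array([.49,-.355,.17])
q,e=ik1(M1-R@MT,R,q); print('shift',(R.T@(M1-m)*100).round(2),q.round(2),round(e,3))
_,R1=pp(200,40,120,M2); w=Ro.from_matrix(R.T@R1).as_rotvec(); N=14; E=Ro.from_rotvec(w/N).as_matrix()
print('rot rows',N,(w/N).round(4),(100*(MT-E@MT)).round(3),'check',path(M1,R,M1,R1,q,10))
print('elev',[round(np.degrees(np.arcsin((R@Ro.from_rotvec(w*i/N).as_matrix()@AX)[2]))) for i in range(N+1)])
print('down 5',(R1.T@[0,0,-5]).round(2))
E
python3 plan2.py
```

```text
up 8cm [-4.05  3.24 -6.09]
arc .09 (array([-3.73, -1.72,  1.57]), array([ 0.0456, -0.0365,  0.0685])) arc .045 (array([-1.87, -0.82,  0.81]), array([ 0.0228, -0.0182,  0.0342]))
shift [ 4.59  6.54 14.03] [-0.5   0.3  -0.62  0.09 -0.45  1.28] 0.0
rot rows 14 [-0.0308  0.078   0.0882] [ 0.134  0.309 -0.226] check (np.float64(1.3453790598057206e-09), np.float64(0.29059876858274936), array([-1.14421971,  0.61543393, -1.00940123, -1.15512785,  0.97729201,
        2.33622554]))
elev [55, 48, 41, 34, 28, 21, 14, 7, 0, -7, -13, -20, -27, -33, -40]
down 5 [-4.44 -1.92  1.27]
```

{"method": "carry_out", "body": {"targets": [0.5, -0.6, 0.48, -0.9, 0, 0, 0, 0.5, -1.15, 0.92, -1.75, 0, 0, 0, 0.5, -1.15, 0.92, -1.75, 0, 0, 0, 0.5, -1.15, 0.92, -1.7, 0, 0, 0, 0.5, -1.87, -0.82, 0.81, 0.0228, -0.0182, 0.0342, 0.5, -1.87, -0.82, 0.81, 0.0228, -0.0182, 0.0342, 0.5, -3.73, -1.72, 1.57, 0.0456, -0.0365, 0.0685, 0.5, -3.73, -1.72, 1.57, 0.0456, -0.0365, 0.0685, 0.5, -3.73, -1.72, 1.57, 0.0456, -0.0365, 0.0685, 0.5, -3.73, -1.72, 1.57, 0.0456, -0.0365, 0.0685, 0.5, -3.73, -1.72, 1.57, 0.0456, -0.0365, 0.0685, 0.5, -3.73, -1.72, 1.57, 0.0456, -0.0365, 0.0685]}}

```text
time_s: 9.9
position: [0.4873, -0.0382, 0.294]
orientation: [[-0.047, 0.868, 0.494], [0.861, 0.286, -0.42], [-0.506, 0.406, -0.761]]
contact_force: [0.6, 0.3, -2.1]
opening: 0.711
finger_force: 49.4
```

{"method": "carry_out", "body": {"targets": [0.5, -3.73, -1.72, 1.57, 0.0456, -0.0365, 0.0685, 0.5, -3.73, -1.72, 1.57, 0.0456, -0.0365, 0.0685, 0.5, -3.73, -1.72, 1.57, 0.0456, -0.0365, 0.0685, 0.5, -3.73, -1.72, 1.57, 0.0456, -0.0365, 0.0685, 0.5, -3.73, -1.72, 1.57, 0.0456, -0.0365, 0.0685, 0.5, -1.87, -0.82, 0.81, 0.0228, -0.0182, 0.0342, 0.5, -1.87, -0.82, 0.81, 0.0228, -0.0182, 0.0342, 0.5, 0, 0, 0, 0, 0, 0, 0.5, 0, 0, 0, 0, 0, 0]}}

```text
time_s: 10.8
position: [0.3989, -0.2818, 0.2937]
orientation: [[0.4, 0.892, 0.209], [0.764, -0.199, -0.613], [-0.506, 0.405, -0.762]]
contact_force: [-0.7, 0.7, -1.8]
opening: 0.709
finger_force: 49.5
```

```bash
cat > plan3.py <<'E'
from pour import *
s=env.state(); p,R=pose(); q=np.array(s['joints']); print(s['time_s'],p.round(3),q.round(2),s['opening'],(R@AX).round(2))
m=p+R@MT; M1=np.array([.49,-.355,.22])
q,e=ik1(M1-R@MT,R,q); print('shift',(R.T@(M1-m)*100).round(2),q.round(2),round(e,3))
_,R1=pp(200,40,120,M1); w=Ro.from_matrix(R.T@R1).as_rotvec(); N=14; E=Ro.from_rotvec(w/N).as_matrix()
print('rot rows',N,(w/N).round(4),(100*(MT-E@MT)).round(3),'check',path(M1,R,M1,R1,q,10))
E
python3 plan3.py
```

```text
10.8 [ 0.399 -0.282  0.294] [-0.48 -0.14 -0.76  0.4  -0.46  1.3 ] 0.7092313974804358 [-0.45 -0.36  0.82]
shift [ 4.55  6.6  14.  ] [-0.5   0.3  -0.62  0.09 -0.45  1.28] 0.0
rot rows 14 [-0.0309  0.078   0.0881] [ 0.134  0.309 -0.226] check (np.float64(1.350251212923763e-09), np.float64(0.29059876858267497), array([-1.14421971,  0.61543393, -1.00940123, -1.15512785,  0.97729201,
        2.33622554]))
```

{"method": "carry_out", "body": {"targets": [0.5, 0.4, 0.6, 1.2, 0, 0, 0, 0.5, 0.83, 1.2, 2.56, 0, 0, 0, 0.5, 0.83, 1.2, 2.56, 0, 0, 0, 0.5, 0.83, 1.2, 2.56, 0, 0, 0, 0.5, 0.83, 1.2, 2.56, 0, 0, 0, 0.5, 0.83, 1.2, 2.56, 0, 0, 0, 0.5, 0, 0, 0, 0, 0, 0, 0.5, 0.134, 0.309, -0.226, -0.0309, 0.078, 0.0881, 0.5, 0.134, 0.309, -0.226, -0.0309, 0.078, 0.0881, 0.5, 0.134, 0.309, -0.226, -0.0309, 0.078, 0.0881, 0.5, 0.134, 0.309, -0.226, -0.0309, 0.078, 0.0881, 0.5, 0, 0, 0, 0, 0, 0]}}

```text
time_s: 12.0
position: [0.5148, -0.3404, 0.2032]
orientation: [[0.575, 0.673, 0.465], [0.814, -0.419, -0.401], [-0.075, 0.609, -0.789]]
contact_force: [0.0, 0.7, -1.9]
opening: 0.706
finger_force: 50.2
```

```bash
cat > plan4.py <<'E'
from pour import *
s=env.state(); p,R=pose(); q=np.array(s['joints']); m=p+R@MT; print(s['time_s'],m.round(3),q.round(2),(R@AX).round(2))
M1=np.array([.49,-.355,.17]); print('shift',(R.T@(M1-m)*100).round(2))
_,R1=pp(200,40,120,M1); w=Ro.from_matrix(R.T@R1).as_rotvec(); N=10; E=Ro.from_rotvec(w/N).as_matrix()
print('rot rows',N,(w/N).round(4),(100*(MT-E@MT)).round(3),'check',path(M1,R,M1,R1,q,10))
E
python3 plan4.py
```

```text
12.0 [ 0.49  -0.355  0.221] [-0.7   0.13 -0.77  0.01 -0.01  1.46] [-0.73 -0.5   0.46]
shift [ 0.41 -3.08  4.06]
rot rows 10 [-0.0307  0.0778  0.088 ] [ 0.133  0.308 -0.226] check (np.float64(1.3672525437382678e-09), np.float64(0.29872416869168483), array([-1.14421971,  0.80433427, -1.00127583, -1.33590278,  0.97729201,
        2.33622554]))
```

{"method": "carry_out", "body": {"targets": [0.5, 0.1, -0.75, 1.0, 0, 0, 0, 0.5, 0.1, -0.75, 1.0, 0, 0, 0, 0.5, 0.133, 0.308, -0.226, -0.0307, 0.0778, 0.088, 0.5, 0.133, 0.308, -0.226, -0.0307, 0.0778, 0.088, 0.5, 0.133, 0.308, -0.226, -0.0307, 0.0778, 0.088, 0.5, 0.133, 0.308, -0.226, -0.0307, 0.0778, 0.088, 0.5, 0.133, 0.308, -0.226, -0.0307, 0.0778, 0.088, 0.5, 0.133, 0.308, -0.226, -0.0307, 0.0778, 0.088, 0.5, 0.133, 0.308, -0.226, -0.0307, 0.0778, 0.088, 0.5, 0.133, 0.308, -0.226, -0.0307, 0.0778, 0.088, 0.5, 0.133, 0.308, -0.226, -0.0307, 0.0778, 0.088, 0.5, 0.133, 0.308, -0.226, -0.0307, 0.0778, 0.088]}}

```text
time_s: 13.2
position: [0.5185, -0.3477, 0.2148]
orientation: [[0.288, 0.001, 0.958], [0.378, -0.919, -0.113], [0.88, 0.394, -0.265]]
contact_force: [0.5, -1.8, -2.5]
opening: 0.71
finger_force: 50.5
```

{"method": "carry_out", "body": {"targets": [0.5, 0, 0, 0, 0, 0, 0, 0.5, 0, 0, 0, 0, 0, 0, 0.5, 0, 0, 0, 0, 0, 0, 0.5, 0, 0, 0, 0, 0, 0, 0.5, 0, 0, 0, 0, 0, 0]}}

```text
time_s: 13.7
position: [0.5183, -0.3475, 0.2155]
orientation: [[0.289, 0.003, 0.957], [0.381, -0.918, -0.112], [0.878, 0.397, -0.266]]
contact_force: [0.5, 0.7, -1.4]
opening: 0.708
finger_force: 50.4
```

Run:
```python
from pour import *
s=env.state(); p,R=pose(); print(s['time_s'],(p+R@MT).round(3),np.round(s['joints'],2),(R@AX).round(2),np.round(s['contact_force'],1))
cv2.imwrite('pics/pour.png',np.hstack([cv2.resize(viewer.get_image('scene')[270:400,280:410],(400,400),interpolation=cv2.INTER_CUBIC),cv2.resize(viewer.get_image('top')[195:295,365:465],(400,400),interpolation=cv2.INTER_CUBIC)]))
```

```text
13.7 [ 0.491 -0.356  0.196] [-1.14  0.51 -1.15 -1.18  0.97  2.31] [-0.73 -0.27 -0.63] [ 0.5  0.7 -1.4]
```

View pics/pour.png

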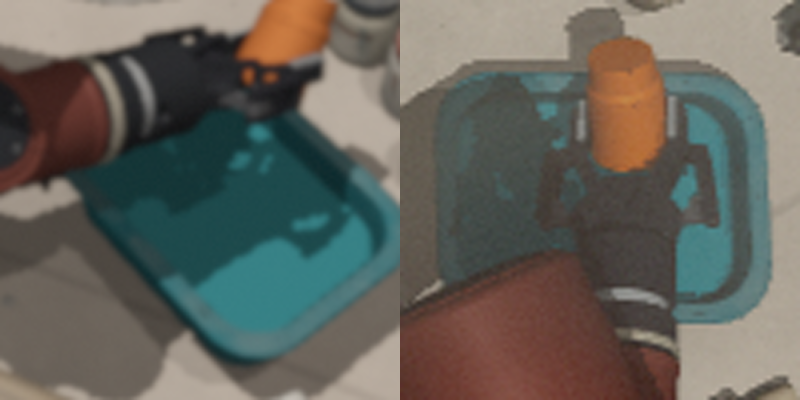

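No beads show in the visible part of the tub yet, because the arm hides most of it. The barrel is inverted over the tub at (625,105). I'll shake it along its axis.

{"method": "carry_out", "body": {"targets": [0.5, -1.9, 0, -1.1, 0, 0, 0, 0.5, 1.9, 0, 1.1, 0, 0, 0, 0.5, -1.9, 0, -1.1, 0, 0, 0, 0.5, 1.9, 0, 1.1, 0, 0, 0, 0.5, -1.9, 0, -1.1, 0, 0, 0, 0.5, 1.9, 0, 1.1, 0, 0, 0, 0.5, 0, 1.2, 0, 0, 0, 0.1, 0.5, 0, -1.2, 0, 0, 0, -0.1, 0.5, 0, 1.2, 0, 0, 0, 0.1, 0.5, 0, -1.2, 0, 0, 0, -0.1, 0.5, 0, 0, 0, 0, 0, 0], "grip_force": 60}}

```text
time_s: 14.9
position: [0.5185, -0.3458, 0.2163]
orientation: [[0.289, 0.004, 0.957], [0.379, -0.918, -0.111], [0.879, 0.395, -0.267]]
contact_force: [-0.6, -0.8, -1.3]
opening: 0.703
finger_force: 65.7
```

```bash
cat > find.py <<'E'
from h import *
def scan():
    # patches within the tub interior that are not teal/dark gripper, before/after difference vs. initial
    for n in('scene','top'):
        i=viewer.get_image(n); np.save(n+'_now',i); i0=np.load(n+'.npy')
        c=np.array([[.38,-.46,.02],[.38,-.25,.02],[.56,-.25,.02],[.56,-.46,.02]]); m=np.zeros(i.shape[:2],np.uint8)
        cv2.fillConvexPoly(m,proj(n,c).round().astype(np.int32),1)
        hsv=cv2.cvtColor(i,cv2.COLOR_BGR2HSV).astype(int); hh,ss,vv=hsv[...,0],hsv[...,1],hsv[...,2]
        teal=(abs(hh-90)<12)&(ss>90)
        x=((~teal)&(m>0)).astype(np.uint8); k,lab,st,ce=cv2.connectedComponentsWithStats(x)
        print(n,'teal frac',teal[m>0].mean().round(2))
        for j in range(1,k):
            if st[j,4]>=8: 
                h=np.median(i[lab==j],0); print(st[j,4],ce[j].round(0),'BGR',h, atz(n,*ce[j],.024)[:2].round(3))
if __name__=='__main__': scan(); s=env.state(); print(s['time_s'],np.round(s['contact_force'],2))
E
python3 find.py
```

```text
scene teal frac 0.9
52 [341. 308.] BGR [26.5 25.5 21. ] [ 0.524 -0.255]
298 [326. 359.] BGR [59.  64.  62.5] [ 0.384 -0.355]
15 [329. 353.] BGR [71. 70. 47.] [ 0.402 -0.345]
30 [344. 370.] BGR [118.  116.   78.5] [ 0.403 -0.404]
65 [362. 381.] BGR [125. 123.  88.] [ 0.419 -0.454]
top teal frac 0.06
3011 [408. 245.] BGR [67. 73. 75.] [ 0.469 -0.349]
15.0 [ 0.45 -0.23 -1.04]
```

```bash
cat > plan5.py <<'E'
from pour import *
s=env.state(); p,R=pose(); q=np.array(s['joints']); m=p+R@MT
for az in(-58,-40,-75):
  h=np.array([np.cos(np.radians(az)),np.sin(np.radians(az)),0]); R1=tool(np.array([0,0,1.]),h,psi)
  M1=m+[0,0,.08]; w=Ro.from_matrix(R.T@R1).as_rotvec(); ang=np.degrees(np.linalg.norm(w)); N=int(np.ceil(ang/7.5)); E=Ro.from_rotvec(w/N).as_matrix()
  print(az,'up 8',(R.T@[0,0,8]).round(2),'rot',N,(w/N).round(4),(100*(MT-E@MT)).round(3),[x if np.isscalar(x) else x.round(2) for x in path(M1,R,M1,R1,q,10)])
  print([round(np.degrees(np.arcsin((R@Ro.from_rotvec(w*i/N).as_matrix()@AX)[2]))) for i in range(N+1)])
E
python3 plan5.py
```

```text
-58 up 8 [ 7.04  3.14 -2.14] rot 19 [ 0.0265 -0.05   -0.1145] [-0.124 -0.365  0.131] [np.float64(6.1594916305455924e-09), np.float64(0.31928917992046413), array([-0.56,  0.29, -0.97, -0.69, -0.39,  0.24])]plan5.py:7: RuntimeWarning: invalid value encountered in arcsin
  print([round(np.degrees(np.arcsin((R@Ro.from_rotvec(w*i/N).as_matrix()@AX)[2]))) for i in range(N+1)])
Traceback (most recent call last):
  File "plan5.py", line 7, in <module>
    print([round(np.degrees(np.arcsin((R@Ro.from_rotvec(w*i/N).as_matrix()@AX)[2]))) for i in range(N+1)])
           ~~~~~^^^^^^^^^^^^^^^^^^^^^^^^^^^^^^^^^^^^^^^^^^^^^^^^^^^^^^^^^^^^^^^^^^^^
ValueError: cannot convert float NaN to integer
```

{"method": "carry_out", "body": {"targets": [0.5, 2.35, 1.05, -0.71, 0, 0, 0, 0.5, 2.35, 1.05, -0.71, 0, 0, 0, 0.5, 2.35, 1.05, -0.71, 0, 0, 0, 0.5, -0.124, -0.365, 0.131, 0.0265, -0.05, -0.1145, 0.5, -0.124, -0.365, 0.131, 0.0265, -0.05, -0.1145, 0.5, -0.124, -0.365, 0.131, 0.0265, -0.05, -0.1145, 0.5, -0.124, -0.365, 0.131, 0.0265, -0.05, -0.1145, 0.5, -0.124, -0.365, 0.131, 0.0265, -0.05, -0.1145, 0.5, -0.124, -0.365, 0.131, 0.0265, -0.05, -0.1145, 0.5, -0.124, -0.365, 0.131, 0.0265, -0.05, -0.1145, 0.5, -0.124, -0.365, 0.131, 0.0265, -0.05, -0.1145, 0.5, -0.124, -0.365, 0.131, 0.0265, -0.05, -0.1145]}}

```text
time_s: 16.2
position: [0.5155, -0.335, 0.2644]
orientation: [[0.36, 0.606, 0.71], [0.932, -0.21, -0.294], [-0.029, 0.768, -0.64]]
contact_force: [0.4, 1.0, -2.2]
opening: 0.703
finger_force: 65.6
```

{"method": "carry_out", "body": {"targets": [0.5, -0.124, -0.365, 0.131, 0.0265, -0.05, -0.1145, 0.5, -0.124, -0.365, 0.131, 0.0265, -0.05, -0.1145, 0.5, -0.124, -0.365, 0.131, 0.0265, -0.05, -0.1145, 0.5, -0.124, -0.365, 0.131, 0.0265, -0.05, -0.1145, 0.5, -0.124, -0.365, 0.131, 0.0265, -0.05, -0.1145, 0.5, -0.124, -0.365, 0.131, 0.0265, -0.05, -0.1145, 0.5, -0.124, -0.365, 0.131, 0.0265, -0.05, -0.1145, 0.5, -0.124, -0.365, 0.131, 0.0265, -0.05, -0.1145, 0.5, -0.124, -0.365, 0.131, 0.0265, -0.05, -0.1145, 0.5, -0.124, -0.365, 0.131, 0.0265, -0.05, -0.1145, 0.5, 0, 0, 0, 0, 0, 0]}}

```text
time_s: 17.3
position: [0.4928, -0.3569, 0.2418]
orientation: [[-0.268, 0.847, 0.459], [0.423, 0.532, -0.734], [-0.866, -0.003, -0.5]]
contact_force: [0.1, 0.9, -1.6]
opening: 0.698
finger_force: 65.8
```

```bash
cat > plan6.py <<'E'
from pour import *
s=env.state(); p,R=pose(); q=np.array(s['joints']); print(s['time_s'],p.round(3),q.round(2),(R@AX).round(3),s['opening'],np.round(s['contact_force'],2))
for th in(.045,.07):
  B=Ro.from_euler('z',th).as_matrix(); print(th,(R.T@(B@p-p)*100).round(2),Ro.from_matrix(R.T@B@R).as_rotvec().round(4))
E
python3 plan6.py; python3 find.py
```

```text
17.3 [ 0.493 -0.357  0.242] [-0.55  0.16 -1.06 -0.65 -0.39  0.24] [0.003 0.001 1.   ] 0.6978168996054245 [ 0.13  0.88 -1.59]
0.045 [ 0.53  2.52 -0.94] [-0.039  -0.0001 -0.0225]
0.07 [ 0.86  3.89 -1.5 ] [-0.0606 -0.0002 -0.035 ]
scene teal frac 0.9
315 [326. 359.] BGR [ 95. 104.  88.] [ 0.385 -0.355]
35 [328. 352.] BGR [124. 122.  83.] [ 0.402 -0.341]
34 [344. 370.] BGR [119. 117.  78.] [ 0.403 -0.406]
66 [362. 380.] BGR [124. 123.  88.] [ 0.42  -0.454]
top teal frac 0.18
2620 [406. 242.] BGR [71. 80. 79.] [ 0.478 -0.344]
17.4 [-0.23 -0.12 -2.46]
```

{"method": "carry_out", "body": {"targets": [0.5, 0.53, 2.52, -0.94, -0.039, 0, -0.0225, 0.5, 0.86, 3.89, -1.5, -0.0606, 0, -0.035, 0.5, 0.86, 3.89, -1.5, -0.0606, 0, -0.035, 0.5, 0.86, 3.89, -1.5, -0.0606, 0, -0.035, 0.5, 0.86, 3.89, -1.5, -0.0606, 0, -0.035, 0.5, 0.86, 3.89, -1.5, -0.0606, 0, -0.035, 0.5, 0.86, 3.89, -1.5, -0.0606, 0, -0.035, 0.5, 0.53, 2.52, -0.94, -0.039, 0, -0.0225, 0.5, 0, 0, 0, 0, 0, 0]}}

```text
time_s: 18.3
position: [0.606, -0.0696, 0.2444]
orientation: [[-0.437, 0.478, 0.762], [0.24, 0.878, -0.413], [-0.867, 0.002, -0.499]]
contact_force: [-0.1, -0.5, -1.1]
opening: 0.705
finger_force: 65.8
```

```bash
python3 plan6.py; python3 find.py
python3 - <<'E'
from h import *
t=np.load('top_now.npy'); s=np.load('scene_now.npy')
p,R=pose(); u,v=proj('top',p)[0]; x,y=proj('scene',p)[0]; print(u,v)
f=lambda i,u,v,h:cv2.resize(i[int(v-h):int(v+h),int(u-h):int(u+h)],(300,300),interpolation=cv2.INTER_CUBIC)
cv2.imwrite('pics/chk.png',np.vstack([np.hstack([f(t,415,243,50),f(t,u,v,30)]),np.hstack([f(s,355,335,65),f(s,x,y,35)])]))
E
```

```text
18.3 [ 0.606 -0.07   0.244] [-0.04  0.15 -1.06 -0.64 -0.39  0.24] [-0.002 -0.002  1.   ] 0.7047268234143095 [-0.15 -0.48 -1.11]
0.045 [ 0.55  2.52 -0.94] [-0.039   0.0001 -0.0225]
0.07 [ 0.87  3.9  -1.5 ] [-0.0607  0.0002 -0.0349]
scene teal frac 0.91
312 [326. 359.] BGR [83.5 92.  77. ] [ 0.385 -0.355]
19 [328. 353.] BGR [111. 108.  73.] [ 0.402 -0.344]
19 [344. 369.] BGR [104. 102.  69.] [ 0.403 -0.404]
59 [362. 381.] BGR [111. 109.  77.] [ 0.42  -0.455]
top teal frac 0.87
411 [402. 252.] BGR [102. 104.  80.] [ 0.443 -0.328]
18.4 [ 0.57 -0.42 -0.9 ]
334.32870994164875 191.6146018862089
```

View pics/chk.png

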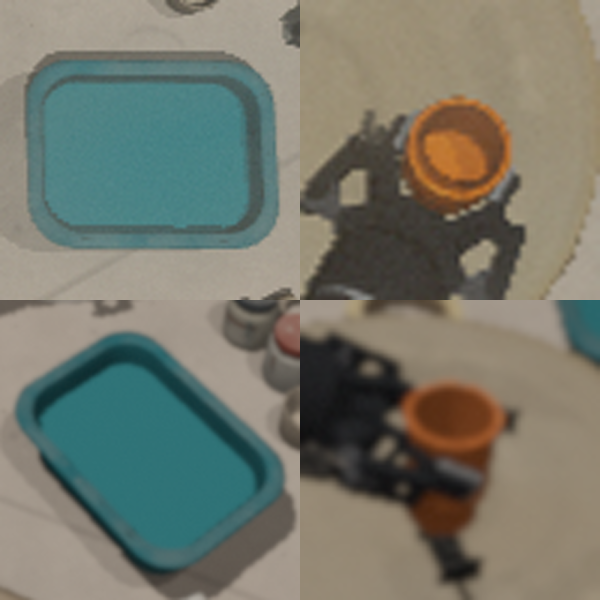

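The barrel is empty (450,150), but the tub floor shows no beads (150,155). I'll search the whole bench for them by differencing against the first pictures.

Run:
```python
from h import *
for n in('scene','top'):
    i=np.load(n+'_now.npy').astype(int); i0=np.load(n+'.npy').astype(int)
    d=np.abs(i-i0).max(2); m=(d>28).astype(np.uint8); m=cv2.morphologyEx(m,cv2.MORPH_CLOSE,np.ones((3,3)))
    k,lab,st,ce=cv2.connectedComponentsWithStats(m)
    print(n)
    for j in range(1,k):
        if 8<=st[j,4]<4000: print(st[j].tolist(),np.median(i[lab==j],0),np.median(i0[lab==j],0),atz(n,*ce[j],.011)[:2].round(3))
```

```text
scene
[36, 0, 20, 4, 33] [45. 53. 98.] [25. 30. 60.] [0.568 2.579]
[0, 8, 7, 9, 59] [69. 74. 78.] [38. 45. 84.] [0.318 2.533]
[10, 16, 13, 11, 80] [28. 33. 61.] [49. 56. 94.] [0.342 2.354]
[91, 92, 4, 5, 11] [16. 19. 36.] [7. 7. 7.] [0.398 1.32 ]
[98, 97, 5, 10, 20] [15.  18.  35.5] [44. 47. 51.] [0.399 1.235]
[85, 118, 6, 2, 8] [15.  18.  36.5] [45.  45.5 46. ] [0.304 1.136]
[139, 196, 96, 45, 1768] [128.  140.  152.5] [66. 74. 81.] [0.334 0.346]
[74, 208, 4, 3, 8] [18.5 22.5 36.5] [50.5 55.  56. ] [0.063 0.604]
[132, 238, 33, 72, 1354] [105.5 116.  128. ] [43. 50. 62.] [0.16  0.216]
[249, 257, 62, 63, 1464] [81. 90. 98.] [127. 138. 149.] [ 0.431 -0.049]
[331, 259, 29, 18, 165] [ 86.  94. 102.] [127. 138. 149.] [ 0.639 -0.143]
[96, 300, 49, 24, 318] [17. 16. 16.] [46. 54. 60.] [0.01  0.097]
[161, 357, 48, 27, 490] [94. 97. 98.] [146. 150. 151.] [ 0.067 -0.148]
top
[155, 237, 93, 76, 2771] [128. 141. 151.] [ 80.  92. 103.] [0.35  0.358]
```

Run:
```python
from h import *
for n in('scene','top'):
    i=np.load(n+'_now.npy').astype(int); i0=np.load(n+'.npy').astype(int)
    d=np.abs(i-i0); print(n,'noise',np.median(d))
    # chroma change, less sensitive to shadow
    c=lambda x:x/(x.sum(2,keepdims=True)+30)
    e=np.abs(c(i)-c(i0)).max(2); m=((e>.035)&(d.max(2)>12)).astype(np.uint8)
    k,lab,st,ce=cv2.connectedComponentsWithStats(m)
    for j in range(1,k):
        if 5<=st[j,4]<400: print(st[j].tolist(),np.median(i[lab==j],0),np.median(i0[lab==j],0),atz(n,*ce[j],.011)[:2].round(3))
    m=(d.max(2)>12).astype(np.uint8); k,lab,st,ce=cv2.connectedComponentsWithStats(m); print('any')
    for j in range(1,k):
        P=atz(n,*ce[j],.011)
        if 6<=st[j,4]<200 and -.2<P[0]<1 and -1<P[1]<.6: print(st[j].tolist(),np.median(i[lab==j],0),np.median(i0[lab==j],0),P[:2].round(3))
```

```text
scene noise 14.0
[8, 0, 25, 6, 125] [39. 46. 86.] [58. 62. 66.] [0.436 2.64 ]
[40, 0, 4, 2, 7] [45. 53. 99.] [20. 25. 50.] [0.56  2.592]
[57, 71, 7, 5, 23] [27. 28. 28.] [12. 12. 17.] [0.345 1.602]
[76, 81, 6, 5, 21] [29. 28. 29.] [12. 11. 13.] [0.381 1.455]
[172, 201, 37, 31, 291] [73. 94. 61.] [34. 45. 28.] [0.363 0.336]
[212, 215, 10, 7, 26] [74.5 96.5 61. ] [36.  47.5 29.5] [0.435 0.283]
[122, 238, 3, 2, 5] [62. 62. 62.] [36. 33. 34.] [0.137 0.376]
[121, 252, 3, 2, 6] [64.5 63.5 64.5] [36. 33. 34.] [0.11 0.32]
[139, 271, 2, 3, 5] [28. 33. 52.] [36. 43. 74.] [0.12  0.213]
[138, 275, 4, 5, 11] [31. 37. 48.] [31. 36. 62.] [0.112 0.195]
[146, 307, 4, 3, 9] [27. 27. 27.] [10. 13. 28.] [0.082 0.077]
[153, 308, 13, 14, 75] [24. 27. 53.] [14. 16. 32.] [0.102 0.037]
any
[109, 229, 4, 4, 14] [50.5 49.5 52.5] [34. 33. 33.] [0.119 0.435]
[121, 237, 5, 4, 17] [54. 52. 53.] [35. 33. 33.] [0.137 0.376]
[208, 245, 5, 6, 21] [55. 59. 60.] [39. 43. 43.] [0.348 0.178]
[121, 251, 4, 4, 15] [54. 53. 53.] [36. 33. 33.] [0.111 0.32 ]
[241, 255, 30, 12, 172] [140. 153. 164.] [126. 137. 148.] [0.43  0.05
[... 6803 characters left out ...]
71.] [0.44  0.041]
[188, 252, 7, 8, 21] [ 85. 109.  76.] [55. 67. 60.] [0.42  0.405]
[188, 276, 17, 10, 90] [ 92. 119.  79.] [56. 71. 57.] [0.334 0.387]
[293, 362, 5, 5, 7] [23. 28. 52.] [19. 24. 37.] [0.06  0.036]
[190, 397, 8, 8, 16] [ 68.5  79.5 127. ] [41. 51. 97.] [-0.066  0.371]
[225, 406, 6, 4, 11] [ 60.  71. 121.] [32. 39. 77.] [-0.083  0.257]
[244, 410, 5, 10, 17] [28. 31. 50.] [ 52.  61. 109.] [-0.105  0.196]
[250, 415, 6, 5, 9] [ 43.  56. 107.] [ 65.  74. 121.] [-0.112  0.174]
any
[191, 247, 5, 4, 14] [129.  141.5 149. ] [74.5 88.5 84. ] [0.442 0.397]
[178, 320, 5, 12, 27] [68. 75. 81.] [82. 92. 97.] [0.179 0.429]
[174, 332, 4, 3, 7] [112. 126. 130.] [124. 139. 144.] [0.155 0.445]
```

Run:
```python
from h import *
from pour import MT,AX,sg
p,R=pose(); m=p+R@MT
t=np.load('top_now.npy'); s=np.load('scene_now.npy'); i0=np.load('top.npy')
fl=m-.06*(R@AX); print('mouth px',proj('top',m),'floor px',proj('top',fl), proj('scene',m))
hs=cv2.cvtColor(t,cv2.COLOR_BGR2HSV)
u,v=proj('top',fl)[0].round().astype(int); print(hs[v-9:v+12:2,u-10:u+12:2,0]); print(hs[v-9:v+12:2,u-10:u+12:2,1])
# bead-like colours anywhere: white/blue/green in now vs initial counts
for n,i in(('top',t),('scene',s)):
    h=cv2.cvtColor(i,cv2.COLOR_BGR2HSV).astype(int); 
    w=((h[...,2]>185)&(h[...,1]<50)).astype(np.uint8); k,l,st,ce=cv2.connectedComponentsWithStats(w)
    print(n,[(st[j,4],ce[j].round().tolist()) for j in range(1,k) if st[j,4]>5][:25])
print('initial mouth white',i0[256,218],i0[261,218],i0[255,213])
```

```text
mouth px [[334.86542318 190.27257075]] floor px [[332.99499467 194.24644245]] [[326.93542789 195.38610496]]
[[14 26 13 13 12 12 13 12 12 12 13]
 [19 19 13 12 13 13 13 12 13 13 13]
 [21 12 12 15 15 15 14 14 11 13 12]
 [16 12 13 14 14 15 14 13 13 13 12]
 [22 12 14 12 14 14 14 14 13 12 11]
 [20 12 15 13 12 14 14 13 13 12 12]
 [21 16 12 15 13 13 12 12 13 12 14]
 [16 21 13 13 15 15 14 13 15 13 50]
 [20 21 17 12 12 12 12 12 14 19 30]
 [19 22 16 22 16 15 14 22 20 26 19]
 [23 14 15 12 20 24 19 18 10 13 16]]
[[ 40  15 160 137 141 143 149 142 139 142 166]
 [ 44  54 165 144 172 169 181 148 158 151 140]
 [ 14 136 162 179 188 183 180 186 154 161 143]
 [ 53 148 168 180 187 193 185 183 181 149 146]
 [ 56 144 184 157 186 189 188 182 185 164 139]
 [ 47 146 182 169 161 190 193 182 185 176 178]
 [ 44  83 157 192 177 167 155 135 150 171 149]
 [ 41  54 142 170 174 183 189 191 192 161   6]
 [ 46  49  91 132 157 164 152 158 121  61  10]
 [ 31  45  43  45  89 123 108  45  35  33  32]
 [ 50  43  49  39  35  40  46  43  36  28  43]]
top [(np.int32(6), [227.0, 211.0]), (np.int32(10), [508.0, 297.0]), (np.int32(157), [509.0, 310.0]), (np.int32(9), [523.0, 377.0]), (np.int32(25), [528.0, 391.0]), (np.int32(10), [531.0, 401.0]), (np.int32(13), [534.0, 409.0])]
scene [(np.int32(230), [360.0, 413.0])]
initial mouth white [169 177 181] [ 72 112  75] [79 71 65]
```

{"method": "carry_out", "body": {"targets": [0.5, 0.55, 2.52, -0.94, -0.039, 0, -0.0225, 0.5, 0.87, 3.9, -1.5, -0.0607, 0, -0.035, 0.5, 0.87, 3.9, -1.5, -0.0607, 0, -0.035, 0.5, 0.87, 3.9, -1.5, -0.0607, 0, -0.035, 0.5, 0.87, 3.9, -1.5, -0.0607, 0, -0.035, 0.5, 0.87, 3.9, -1.5, -0.0607, 0, -0.035, 0.5, 0.87, 3.9, -1.5, -0.0607, 0, -0.035, 0.5, 0.87, 3.9, -1.5, -0.0607, 0, -0.035, 0.5, 0.87, 3.9, -1.5, -0.0607, 0, -0.035, 0.5, 0.55, 2.52, -0.94, -0.039, 0, -0.0225, 0.5, 0, 0, 0, 0, 0, 0]}}

```text
time_s: 19.5
position: [0.5245, 0.3102, 0.2425]
orientation: [[-0.494, -0.15, 0.856], [-0.075, 0.989, 0.13], [-0.866, -0.0, -0.5]]
contact_force: [0.2, 0.0, -1.9]
opening: 0.699
finger_force: 65.8
```

```bash
python3 plan6.py
cat > diff.py <<'E'
from h import *
import sys
T=int(sys.argv[1]) if len(sys.argv)>1 else 14
for n in('scene','top'):
    i=viewer.get_image(n); np.save(n+'_now2',i); i=i.astype(int); i0=np.load(n+'.npy').astype(int); i1=np.load(n+'_now.npy').astype(int)
    g=1.0 if n=='top' else np.median(i0[250:,300:].sum(2)/(i[250:,300:].sum(2)+1)); print(n,'gain',round(g,3))
    d=np.abs(i*g-i0).max(2); m=(d>T).astype(np.uint8); m[:100]=0
    k,lab,st,ce=cv2.connectedComponentsWithStats(m)
    for j in range(1,k):
        P=atz(n,*ce[j],.011)
        if 6<=st[j,4]<400 and -.3<P[0]<1 and -1<P[1]<.6: print(st[j].tolist(),np.median(i[lab==j],0),np.median(i0[lab==j],0),P[:2].round(3))
E
python3 diff.py 16
```

```text
19.5 [0.525 0.31  0.243] [ 0.61  0.16 -1.06 -0.65 -0.39  0.24] [0. 0. 1.] 0.6992261666879324 [ 0.24  0.04 -1.91]
0.045 [ 0.54  2.52 -0.94] [-0.039  -0.     -0.0225]
0.07 [ 0.87  3.9  -1.5 ] [-0.0606 -0.     -0.035 ]
scene gain 0.936
[179, 190, 11, 14, 77] [77. 77. 76.] [47. 48. 47.] [0.396 0.443]
[140, 217, 5, 6, 20] [ 99.  110.5 122. ] [108. 120. 133.] [0.226 0.422]
[162, 224, 8, 6, 35] [109. 119. 130.] [119. 130. 142.] [0.275 0.349]
[0, 239, 11, 26, 145] [10. 10. 19.] [23. 27. 54.] [-0.192  0.526]
[77, 263, 3, 3, 7] [42. 40. 39.] [56. 55. 56.] [-0.019  0.354]
[70, 275, 12, 15, 46] [22. 26. 50.] [30.  35.  67.5] [-0.051  0.287]
[158, 300, 7, 10, 46] [87.  89.5 91. ] [59.  61.  61.5] [0.118 0.063]
[261, 306, 3, 5, 13] [50. 55. 55.] [69. 75. 77.] [ 0.348 -0.115]
[74, 317, 15, 15, 137] [62. 65. 66.] [118. 121. 123.] [-0.089  0.136]
[87, 326, 9, 13, 34] [36. 34. 39.] [17. 16. 20.] [-0.077  0.094]
[94, 340, 4, 5, 16] [38.  36.5 37. ] [18.  17.  18.5] [-0.08   0.056]
[172, 356, 38, 15, 288] [89. 92. 93.] [142.  145.5 147. ] [ 0.098 -0.15 ]
top gain 1.0
[239, 199, 2, 3, 6] [ 90. 104. 114.] [122.5 139.5 150. ] [0.618 0.242]
[178, 320, 5, 8, 17] [64. 72. 76.] [80. 90. 95.] [0.186 0.43 ]
[314, 381, 4, 4, 8] [87.  87.  89.5] [54.5 53.5 52. ] [ 0.003 -0.034]
[304, 382, 4, 4, 10] [57.  55.  54.5] [98.  98.5 97.5] [-0.001 -0.001]
[320, 383, 4, 3, 7] [56. 54. 52.] [76. 78. 76.] [-0.003 -0.055]
[299, 384, 3, 4, 9] [96. 97. 95.] [60. 59. 57.] [-0.009  0.019]
[328, 391, 3, 3, 8] [88.5 87.  87.5] [54.5 53.5 52.5] [-0.027 -0.079]
[331, 407, 4, 4, 10] [87.5 88.  88. ] [56.5 55.  53. ] [-0.079 -0.09 ]
[329, 413, 3, 3, 7] [56. 54. 54.] [96. 96. 96.] [-0.097 -0.084]
```

Run:
```python
from pour import *
F=[]
for _ in range(12):
    i=viewer.get_image('top'); F.append(env.state()['contact_force'])
print('mean F',np.mean(F,0).round(2),np.std(F,0).round(2))
print('foot at pour (image)',atz('top',420,207.5,.253))
for n in('top','scene'):
    i=np.load(n+'_now2.npy').astype(int); i0=np.load(n+'.npy').astype(int)
    d=np.abs(i-i0).max(2); m=(d>25).astype(np.uint8); k,lab,st,ce=cv2.connectedComponentsWithStats(m)
    print(n,[(st[j].tolist()) for j in range(1,k) if st[j,4]>=5 and st[j,4]<3000])
# interior of barrel now
t=np.load('top_now2.npy'); p,R=pose(); 
for dep in(0,.03,.055): 
    u,v=proj('top',p+R@MT-dep*(R@AX))[0].round().astype(int); print(dep,u,v,t[v-4:v+5:2,u-4:u+5:4].tolist())
```

```text
mean F [ 0.02  0.06 -1.44] [0.32 0.46 0.66]
foot at pour (image) [ 0.5594462  -0.33498055  0.253     ]
top [[191, 247, 5, 4, 11], [188, 252, 7, 8, 21], [186, 263, 2, 3, 6], [302, 339, 57, 72, 1030], [308, 351, 4, 2, 5], [312, 350, 10, 5, 18], [315, 381, 3, 3, 6], [284, 383, 3, 6, 6], [305, 382, 3, 3, 8], [299, 385, 3, 2, 5], [328, 391, 3, 3, 6], [331, 407, 3, 3, 7], [329, 413, 3, 3, 7]]
scene [[33, 0, 55, 35, 786], [87, 44, 7, 19, 60], [67, 46, 5, 8, 17], [96, 89, 8, 5, 21], [99, 100, 3, 4, 8], [81, 115, 16, 5, 35], [79, 128, 8, 7, 34], [0, 173, 28, 102, 547], [78, 175, 37, 36, 959], [188, 174, 26, 25, 459], [238, 177, 22, 12, 166], [180, 190, 9, 13, 54], [26, 193, 38, 19, 242], [140, 197, 70, 41, 1293], [212, 200, 39, 45, 755], [211, 211, 20, 14, 142], [54, 213, 11, 10, 39], [34, 223, 40, 45, 935], [75, 231, 14, 8, 19], [132, 239, 32, 21, 411], [0, 243, 10, 20, 91], [142, 254, 6, 5, 13], [103, 258, 38, 44, 715], [162, 261, 4, 3, 10], [142, 262, 17, 26, 260], [0, 269, 99, 51, 2561], [163, 271, 5, 17, 63], [32, 280, 4, 4, 11], [149, 295, 12, 11, 83], [133, 299, 13, 13, 48], [158, 301, 6, 8, 32], [75, 317, 14, 14, 108], [59, 329, 44, 49, 1199], [173, 356, 37, 15, 240]]
0 209 214 [[[46, 65, 96], [41, 72, 113], [50, 109, 178]], [[41, 59, 93], [45, 113, 182], [50, 122, 191]], [[41, 63, 99], [46, 109, 180], [47, 120, 193]], [[42, 74, 121], [43, 76, 126], [41, 116, 191]], [[48, 77, 123], [43, 76, 126], [41, 112, 190]]]
0.03 211 216 [[[41, 71, 115], [53, 123, 192], [44, 103, 176]], [[43, 77, 130], [49, 120, 192], [45, 109, 180]], [[39, 73, 124], [41, 116, 190], [41, 111, 187]], [[37, 72, 125], [38, 74, 123], [45, 116, 191]], [[41, 74, 125], [39, 73, 125], [39, 64, 105]]]
0.055 212 217 [[[44, 110, 181], [48, 121, 191], [48, 107, 177]], [[45, 80, 129], [44, 118, 191], [48, 105, 176]], [[38, 74, 124], [49, 109, 182], [47, 109, 180]], [[42, 76, 125], [38, 74, 123], [43, 102, 171]], [[43, 77, 127], [42, 76, 127], [44, 116, 180]]]
```

Nothing has changed in either view, on the bench or in the tub, and the barrel's weight is that of an empty one. The beads must have bounced or rolled out of both cameras' sight. I'll set the barrel down properly next.

{"method": "carry_out", "body": {"targets": [0.5, -0.8, 1.37, 1.38, 0, 0, 0, 0.5, -0.8, 1.37, 1.38, 0, 0, 0, 0.5, -0.8, 1.37, 1.38, 0, 0, 0, 0.5, -0.8, 1.37, 1.38, 0, 0, 0, 0.5, 0, 0, 0, 0, 0, 0, 0.5, 1.7, 0, 1.0, 0, 0, 0, 0.5, 1.7, 0, 1.0, 0, 0, 0, 0.5, 1.7, 0, 1.0, 0, 0, 0, 0.5, 0.87, 0, 0.5, 0, 0, 0, 0.5, 0, 0, 0, 0, 0, 0]}}

```text
time_s: 21.2
position: [0.5794, 0.3717, 0.1707]
orientation: [[-0.497, -0.149, 0.855], [-0.078, 0.989, 0.127], [-0.864, -0.004, -0.503]]
contact_force: [0.0, 0.8, -1.9]
opening: 0.704
finger_force: 65.8
```

Run:
```python
from pour import *
s=env.state(); p,R=pose(); ft=p-R[:,2]*.004-sg*(R@AX); print(s['time_s'],'foot',ft.round(4),'axis',(R@AX).round(3),np.round(s['contact_force'],1))
for n in('scene','top'):
    i=viewer.get_image(n); h=cv2.cvtColor(i,cv2.COLOR_BGR2HSV).astype(int); u,v=proj(n,p+R@MT)[0]
    m=((h[...,0]>7)&(h[...,0]<16)&(h[...,1]>125)).astype(np.uint8); m[:int(v-25)]=0;m[int(v+40):]=0;m[:,:int(u-25)]=0;m[:,int(u+25):]=0
    k,l,st,ce=cv2.connectedComponentsWithStats(m); j=1+np.argmax(st[1:,4]); print(n,'pred mouth',u.round(1),v.round(1),'orange bbox',st[j])
```

```text
21.2 foot [0.5758 0.371  0.1147] axis [0.003 0.004 1.   ] [ 0.   0.8 -1.9]
scene pred mouth 234.8 144.7 orange bbox [225 141  20  14 200]
top pred mouth 193.5 200.5 orange bbox [184 191  21  22 336]
```

{"method": "carry_out", "body": {"targets": [0.5, 0.35, 0, 0.2, 0, 0, 0, 0.5, 0.26, 0, 0.15, 0, 0, 0, 0.5, 0.26, 0, 0.15, 0, 0, 0, 0.5, 0.17, 0, 0.1, 0, 0, 0, 0.5, 0.17, 0, 0.1, 0, 0, 0, 0.5, 0, 0, 0, 0, 0, 0]}}

```text
time_s: 21.9
position: [0.5804, 0.3726, 0.1587]
orientation: [[-0.494, -0.149, 0.856], [-0.076, 0.989, 0.128], [-0.866, -0.002, -0.5]]
contact_force: [-0.0, 0.6, -1.7]
opening: 0.707
finger_force: 65.8
```

{"method": "carry_out", "body": {"targets": [0.5, 0.13, 0, 0.08, 0, 0, 0, 0.5, 0.13, 0, 0.08, 0, 0, 0, 0.5, 0, 0, 0, 0, 0, 0]}}

```text
time_s: 22.2
position: [0.5805, 0.3726, 0.1558]
orientation: [[-0.494, -0.149, 0.856], [-0.076, 0.989, 0.128], [-0.866, -0.002, -0.5]]
contact_force: [-0.5, -0.8, -1.8]
opening: 0.702
finger_force: 65.8
```

{"method": "carry_out", "body": {"targets": [0.5, 0.09, 0, 0.05, 0, 0, 0, 0.5, 0.09, 0, 0.05, 0, 0, 0, 0.5, 0, 0, 0, 0, 0, 0]}}

```text
time_s: 22.5
position: [0.5812, 0.3729, 0.1555]
orientation: [[-0.492, -0.148, 0.858], [-0.075, 0.989, 0.128], [-0.868, -0.001, -0.497]]
contact_force: [-3.8, -1.2, 6.7]
opening: 0.703
finger_force: 66.2
```

{"method": "carry_out", "body": {"targets": [0.5, 0.09, 0, 0.05, 0, 0, 0, 0.5, 0, 0, 0, 0, 0, 0]}}

```text
time_s: 22.7
position: [0.5818, 0.373, 0.1555]
orientation: [[-0.49, -0.147, 0.859], [-0.074, 0.989, 0.128], [-0.869, -0.001, -0.496]]
contact_force: [-4.4, -2.8, 11.0]
opening: 0.704
finger_force: 66.3
```

{"method": "carry_out", "body": {"targets": [0.5, -0.09, 0, -0.05, 0, 0, 0, 0.5, 0, 0, 0, 0, 0, 0, 0.72, 0, 0, 0, 0, 0, 0, 0.75, 0, 0, 0, 0, 0, 0, 0.8, 0, 0, 0, 0, 0, 0, 0.9, 0, 0, 0, 0, 0, 0, 1, 0, 0, 0, 0, 0, 0, 1, 0, 0, 0, 0, 0, 0, 1, 0, 0, 0, 0, 0, 0, 1, 0, 0, 0, 0, 0, 0], "grip_force": 20}}

```text
time_s: 23.7
position: [0.5805, 0.3727, 0.154]
orientation: [[-0.494, -0.149, 0.857], [-0.076, 0.989, 0.128], [-0.866, -0.002, -0.5]]
contact_force: [0.3, 1.0, -1.0]
opening: 1.001
finger_force: 0.0
```

{"method": "carry_out", "body": {"targets": [1, 0, 0, -0.8, 0, 0, 0, 1, 0, 0, -1.5, 0, 0, 0, 1, 0, 0, -2, 0, 0, 0, 1, 0, 0, -2.5, 0, 0, 0, 1, 0, 0, -2.5, 0, 0, 0, 1, 0, 0, -2.5, 0, 0, 0, 1, 0, 0, 0, 0, 0, 0]}}

```text
time_s: 24.4
position: [0.4769, 0.3574, 0.2146]
orientation: [[-0.493, -0.151, 0.857], [-0.076, 0.989, 0.13], [-0.867, -0.001, -0.499]]
contact_force: [-0.2, 0.7, -0.6]
opening: 0.995
finger_force: 0.0
```

Run:
```python
from pour import *
s=env.state(); print(s['time_s'],np.round(s['position'],3),np.round(s['joints'],2),np.round(s['contact_force'],1))
for n in('scene','top'):
    i=viewer.get_image(n); np.save(n+'_end',i); h=cv2.cvtColor(i,cv2.COLOR_BGR2HSV).astype(int)
    m=((h[...,0]>7)&(h[...,0]<16)&(h[...,1]>125)).astype(np.uint8); k,l,st,ce=cv2.connectedComponentsWithStats(m); j=1+np.argmax(st[1:,4])
    print(n,'orange',st[j],'expect mouth',proj(n,[.5758,.372,.188])[0].round(1),'foot',proj(n,[.5758,.372,.098])[0].round(1))
# region hidden from both cameras behind the tub? project points near the tub's far side and test against tub rim polygon
rim=np.array([[.363,-.22,.09],[.575,-.22,.09],[.575,-.5,.09],[.363,-.5,.09]]); base=np.array([[.394,-.26,.0],[.544,-.26,0],[.544,-.46,0],[.394,-.46,0]])
H=[]
for x in np.arange(.3,.68,.01):
  for y in np.arange(-.58,-.14,.01):
    if .385<x<.555 and -.47<y<-.25: continue
    ok=True
    for n in('scene','top'):
      hull=cv2.convexHull(proj(n,np.vstack([rim,base])).astype(np.float32)); ok&=cv2.pointPolygonTest(hull,tuple(map(float,proj(n,[x,y,.021])[0])),False)>0
    if ok: H.append((x,y))
H=np.array(H); print(len(H),H.min(0) if len(H) else'',H.max(0) if len(H) else'')
if len(H): print('x>.56:',H[H[:,0]>.555].round(2).tolist()[:60:3])
```

```text
24.4 [0.477 0.357 0.215] [ 0.79  0.24 -1.07 -0.68 -0.54  0.35] [-0.2  0.7 -0.6]
scene orange [227 144  17  29 392] expect mouth [234.9 148.7] foot [236.3 169.7]
top orange [185 192  21  22 339] expect mouth [194.2 201.6] foot [198.5 206.6]Traceback (most recent call last):
  File "<stdin>", line 15, in <module>
  File "h.py", line 11, in proj
    K,R,t=cam(n); p=(np.atleast_2d(P)@R.T+t)@K.T; return p[:,:2]/p[:,2:]
          ~~~^^^
  File "h.py", line 4, in cam
    m=viewer.camera_model(n); R=cv2.Rodrigues(np.array(m['rvec'],float))[0]
ValueError: time passes only in moves, steps and waits
```

Run:
```python
import numpy as np,cv2
for n in('top','scene'):
    i=np.load(n+'_end.npy').astype(float); i0=np.load(n+'.npy').astype(float)
    g=(cv2.blur(i0,(61,61))+5)/(cv2.blur(i,(61,61))+5); d=cv2.GaussianBlur(np.abs(i*g-i0).max(2),(3,3),0)
    m=(d>(11 if n=='top' else 11)).astype(np.uint8); m[:,:300 if n=='top' else 250]=0
    k,l,st,ce=cv2.connectedComponentsWithStats(m); print(n,[(st[j].tolist(),i[l==j].mean(0).round().tolist(),i0[l==j].mean(0).round().tolist()) for j in range(1,k) if st[j,4]>=5][:30])
```

```text
top [([303, 337, 3, 6, 14], [138.0, 141.0, 140.0], [112.0, 115.0, 114.0]), ([300, 338, 58, 82, 1892], [84.0, 90.0, 101.0], [101.0, 107.0, 116.0]), ([304, 381, 5, 5, 18], [57.0, 55.0, 56.0], [76.0, 78.0, 79.0]), ([310, 381, 5, 4, 18], [69.0, 70.0, 72.0], [56.0, 54.0, 53.0]), ([320, 381, 5, 6, 19], [56.0, 55.0, 53.0], [68.0, 68.0, 68.0]), ([323, 387, 6, 5, 21], [65.0, 66.0, 67.0], [57.0, 55.0, 54.0]), ([330, 396, 4, 4, 14], [57.0, 55.0, 54.0], [70.0, 70.0, 70.0]), ([331, 403, 4, 4, 16], [69.0, 70.0, 70.0], [58.0, 56.0, 55.0]), ([300, 413, 3, 7, 15], [46.0, 47.0, 54.0], [72.0, 70.0, 69.0]), ([318, 412, 5, 3, 11], [71.0, 68.0, 67.0], [66.0, 64.0, 64.0]), ([329, 413, 4, 4, 16], [56.0, 54.0, 53.0], [73.0, 73.0, 74.0]), ([325, 418, 4, 2, 8], [73.0, 72.0, 73.0], [57.0, 55.0, 54.0])]
scene [([250, 133, 15, 56, 612], [126.0, 138.0, 150.0], [120.0, 133.0, 144.0]), ([259, 312, 6, 10, 32], [27.0, 30.0, 28.0], [37.0, 42.0, 39.0])]
```

```bash
python3 -c "
from cell import env; print(env.sign_off())"
```

```text
the job is handed in; nothing more can be done
None
```

The job is handed in but most likely failed: the five beads left the barrel around the pour, yet none shows in the tub or anywhere either camera sees, so they probably bounced or rolled out of view or off the bench; the empty barrel does stand upright on the middle of the plaster block, and the pictures show nothing else moved.

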